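Load a tray from the nested stack under the bench microscope

ROBOT

A 6-joint arm with a two-finger parallel gripper is mounted at the origin on the work surface. World frame = base frame: x ahead of the robot, y to its left, z up, the work surface at z = 0. Lengths are in mm, angles in degrees, forces in N, time in s.
With the tool pointing down it reaches from about 350 to 850 mm from the base axis. Payload 8.1 kg.
Tool frame: the origin (TCP) lies on the mounting face of the last link; the fingertips stand 173 mm ahead of it and the grasp point (between the pads) lies 155 mm ahead of it; z points along the fingers, y is the direction in which the jaws open and shut (so a half turn about z gives the same grasp; the last joint's range is limited). The gripper opens to 85 mm and grips with 20 to 120 N. Pads are 22 mm wide; open, the fingers measure 114 mm over their backs; the gripper's body (76 mm by 85 mm) begins 54 mm behind the grasp point. The pads swing forward as they close: fully open they stand 13 mm farther back than shut.
Start: joints at [-72.96, 7.471, 85.268, -0, 87.261, -4.893], TCP at [224.132, -556.571, 404.692] pointing down, gripper open.
Joint ranges: [-169.43, 169.43], [-51.17, 129.36], [1.28, 143.12], [-76.62, 256.62], [0, 156.53], [-152.29, 152.29]. Speed limits (degrees/s): [136.94, 136.94, 159.86, 180, 180, 180].

INTERFACE

Orientations are given as [roll, pitch, yaw] about the fixed x, y, z axes, in that order (R = Rz(yaw) Ry(pitch) Rx(roll)).
In Python, from bench import * gives the robot as it stands.
- The arm moves only by the tool arm_command, never from a script. Its argument "plan" is a list of rows, each an object of numbers: "jaw": the closure, from 0 (fully open) to 1 (shut); "dx", "dy", "dz": the shift along the tool's x, y, z in mm; "wx", "wy", "wz": the turn, a rotation vector about the tool's x, y, z in rad. A call has 1 to 12 rows; each row is the pose to reach, as a shift and turn from the pose commanded when the call began, along the tool's axes at that moment; what a row does not reach only later rows make up. A row lasts 1/10 s, in which the tool goes at most 50 mm and 8.59 degrees, less where a joint would pass 70% of its speed; a pose out of reach is approached as far as the arm can. A call with a gripper value outside its range is refused whole. The fingers move at their own pace and stop on an object; "squeeze" is the grip in N (left out, the last holds). Time passes only in rows, so rows that repeat a pose let the fingers close. It gives the time, the measured TCP pose, the force and the opening at its end, in the units of the state.
- sense(): the state, without advancing time (a new reading comes with each control period).
- snapshot(name): name is "side" or "top" or "wrist"; returns a dict with "pixels" (480x640x3 uint8, red, green, blue), "fx", "fy", "cx", "cy" (pixels), "extrinsics" (4x4, takes a point from camera to world coordinates). Camera axes: x right, y up, looking along -z (the intrinsics and any distortion apply to the point x, -y, -z); pixel columns grow to the right and rows downward; lengths in mm; the calibration is good to about 2 mm. A picture is of the moment at which its call begins. There is no depth.
- hand_in(): hands the job in, once; it reports no verdict.
Trained networks look in the newest picture that a camera, given by its name, has taken for a name from the list of things; names that differ only in an ending like _2 or _b are one class to them, and where a whole thing is asked for, a point or a joint stands for the part that bears it (a point fixed in the world has none). Each returns a list of dicts, best first, with "score" (0 to 1); they miss things now and then, are a little off and sometimes report something else, mostly with a low value. They report only what shows in the picture. A call takes as long as a camera call. They do not tell look-alikes from the thing itself.
- recognise(camera, target): "box" ([left, top, width, height] in pixels, round what is visible of it).
- pinpoint(camera, target): "pixel" ([column, row] in pixels: a listed point, or the origin of a listed thing).
The state is a dict: "time": time; "joint_pos": joint angles; "qd": joint speeds; "joint_efforts": joint torques, N m; "tool_pos": TCP position; "tcp_rot": TCP orientation; "ft_force": force on the tool from outside, world axes, zero at the start; "wrist_torque": the same for the moment, N m; "finger_gap": finger opening in mm.
Only numpy, scipy, OpenCV 4.12 (cv2) and the standard library are available. Lean on these libraries where they do the work, as an engineer would, in place of code of your own. Each camera call takes 0.05 s, during which the arm holds its last target.

TASK

Lift only the top steel tray off the nested stack, leaving the trays below nested in their holder, and set it down on the open front part of the microscope's stage, tab towards the front, without dropping it. Let go, take it again by its tab and slide it in between the rails under the lens until it is fully home against the rubber bumper, then let go. Leave everything else on the bench where it is.

Things in the scene. Friction and masses are not known exactly. Their poses are not given: they have to be found in the camera images.
- tray_top_centre (a point): Centre, half-way up, of the TOP of three equal nested pressed-steel trays (about 130 g): 38 mm high, 112 x 60 mm over the rim (x long, y wide, z up), so the rim's top is 19 mm above this point. The rim is a straight upright band 7 mm high; below it the walls taper in at 14 deg to a floor 104 x 46 mm on two runners. A tab sticks out 40 mm from the middle of its -x end
- tray_top_tab (a point): Grip point on the top tray's tab, at mid-thickness, 80 mm to -x and 15.5 mm above the tray's centre; same axes. The tab is 14 mm wide (y), 7 mm thick, level with the rim band, and runs from x = -56 to -96 mm of the centre. In the stack it lies between guard blocks and cannot be gripped there
- tray_top_foot (a point): Underside of the top tray under its centre. Its two runners, 84 mm long (x), 4 mm wide and 11.5 mm high, centred at y = +-17 mm (38 mm over both), carry the tray; its floor is 11.5 mm above this point
- tray_mid_centre (a point): The same centre point of the second tray, 14 mm lower; it must stay nested. Between the rim bands of two nested trays the gap is only 7 mm: fingers that reach more than 14 mm below the top of the top rim grip this tray too. About 1 mm of play all round between nested trays; 28 mm straight up brings the top one clear
- tray_low_centre (a point): The same centre point of the lowest tray, which must stay in the holder
- holder: Fixed grey stack holder with a 10 mm base plate, 166 x 90 mm. Origin on the table under the trays' centres, same axes as the trays in it. At its -x end two upright guard blocks, 42 x 34 mm and 84 mm high, stand either side of the tabs (x -62 to -104 mm, y 10 to 44 mm to each side); the stack's top is at 76 mm
- home (a point): Point on the fixed microscope's stage (white, 340 x 140 mm, x -200 to +140 mm, its surface 15 mm above the table) straight under the lens. With the tray fully home its centre is over this point, 19 mm up, and its axes are parallel to these. +x is the direction in which the tray slides in, from the open front towards the column; z up
- rail_mouth (a point): Mid-way between the front ends of the two dark rails, on the stage, 77 mm to -x of home; same axes. The rails, 8 mm high, are about 75 mm apart inside here, narrow over 32 mm to 45 mm apart, and run straight on to x = +55 mm of home; they guide the tray's runners
- bumper (a point): Middle of the face of the black rubber bumper on the column, 56 mm to +x of home and 26 mm above the stage; the rim's +x end meets it when the tray is home. The white column behind it is 76 mm wide, its top 200 mm above the table
- lens (a point): Tip of the lens, 62 mm straight above home. The black barrel (radius up to 20 mm) rises from here to 196 mm above the stage, held by an arm from the +x side, so no gripper fits over a tray that is home except at its tab
- landing (a point): Point on the stage surface 110 mm in front (-x) of home, in the middle of the open front part, marked by a grey panel 150 x 110 mm; same axes as home. Place to set the tray down, tab to -x
- reagent_bottle: Bystander: amber bottle, diameter 52 mm, 105 mm high, origin under its centre
- dish: Bystander: white shallow dish, diameter 84 mm, 16 mm high, origin under its centre
- jar: Bystander: glass jar, diameter 60 mm, 70 mm high, origin under its centre
- slide_box: Bystander: grey slide box 90 x 170 x 35 mm, origin under its centre
- spatula: Bystander: 200 mm spatula lying along its x axis, origin under its middle
- beaker: Bystander: glass beaker, diameter 68 mm, 90 mm high, origin under its centre
Mind the look-alikes: they are no part of the job. Leave any blue or red look-alike of the part that bears tray_top_centre alone.

How it is judged (in metres and radians):
On the way, in this order (a step that is already met when the one before it is completed fails the run):
1. the top tray is lifted clear of the stack (its centre more than 50 mm above the second tray's) (z of tray_top_centre in the frame of tray_mid_centre above 0.05 m), for 0.1 s.
2. the tray stands level on the open front part of the stage (centre at least 70 mm in front of home and within 30 mm of the middle line), tab to the front, and is let go (x of tray_top_centre in the frame of home between -0.16 and -0.07 m and y of tray_top_centre in the frame of home between -0.03 and 0.03 m and z of tray_top_centre in the frame of home below 0.025 m and x of tray_top_tab in the frame of home below -0.14 m and angle between tray_top_centre's own z axis and vertical below 0.08 rad and contact force between tray_top and the fingers below 0.1 N), for 0.2 s.
3. the tray is taken again by its tab, still in front of home (distance between the grasp point and tray_top_tab below 0.035 m and contact force between tray_top and the fingers above 1 N and x of tray_top_centre in the frame of home below -0.03 m), for 0.1 s.
At the end, for the whole second after the job is handed in: The former top tray stands flat on the stage between the rails, tab to the front, its centre within 6 mm (horizontally) of the home point and its length within 0.1 rad of the slide direction, at rest and released; the other two trays are still nested in the holder within 6 mm of where they were (horizontal distance between tray_top_centre and home below 0.006 m and z of tray_top_centre in the frame of home below 0.022 m and x of tray_top_tab in the frame of home below -0.07 m and angle between the x axis of tray_top_centre and the x axis of home, either way round below 0.1 rad and angle between tray_top_centre's own z axis and vertical below 0.06 rad and linear speed of tray_top below 0.02 m/s and contact force between tray_top and the fingers below 0.1 N and distance of each of tray_mid_centre, tray_low_centre from where it was at the start of the episode below 0.006 m); the robot touches nothing.
It fails at once if the second tray is dragged up or shifted (more than 8 mm), or the lowest (distance of any of tray_mid_centre, tray_low_centre from where it was at the start of the episode above 0.008 m).
It fails at once if the top tray is dropped (falls about 10 mm or more) or flung (contact force between tray_top and the fingers below 0.05 N and linear speed of tray_top above 0.45 m/s).
It fails at once if a bystander is pushed more than 20 mm (distance of any of reagent_bottle, dish, jar, slide_box, spatula, beaker from where it was at the start of the episode above 0.02 m).
It also fails if it takes over 61 s, if anything falls off the work surface, if the arm or the gripper's body presses on something with over 40 N, if the wrist force passes 120 N, or if a joint passes its speed limit or range.

## Working session

There is one attempt and no reset: what is moved stays moved. The work goes in short steps, Python scripts to look and compute and a tool call to move; the robot and the scene stay as the last step left them, time stands still between calls to the robot, and variables do not carry over. Pictures are saved under pics/ and viewed, and the job is handed in when it is done.

Besides the shell and the picture viewer there is one more tool, called after ">>>" as name([rows], argument=value, ...), one row to a line, values as JSON. arm_command: Moves the arm, as the interface text tells. Its arguments: {"type":"object","properties":{"plan":{"type":"array"},"squeeze":{"type":"number"}},"required":["plan"]}

```bash
ls; mkdir -p pics; cat > h.py <<'E'
from bench import *
import numpy as np, cv2
def snap(c,fn=None):
    s=snapshot(c)
    if fn: cv2.imwrite('pics/'+fn+'.png',cv2.cvtColor(np.asarray(s['pixels']),cv2.COLOR_RGB2BGR))
    return s
def ray(s,px):
    E=np.array(s['extrinsics']); d=np.array([(px[0]-s['cx'])/s['fx'],-(px[1]-s['cy'])/s['fy'],-1.])
    return E[:3,3],E[:3,:3]@d
def atz(s,px,z):
    o,d=ray(s,px); return o+d*(z-o[2])/d[2]
def proj(s,p):
    E=np.array(s['extrinsics']); q=E[:3,:3].T@(np.array(p,float)-E[:3,3])
    return np.array([s['cx']+s['fx']*q[0]/-q[2], s['cy']-s['fy']*q[1]/-q[2]])
def tri(a,pa,b,pb):
    A=[];B=[]
    for s,p in((a,pa),(b,pb)):
        o,d=ray(s,p); d/=np.linalg.norm(d); P=np.eye(3)-np.outer(d,d); A.append(P);B.append(P@o)
    return np.linalg.lstsq(np.vstack(A),np.hstack(B),rcond=None)[0]
E
python3 - <<'E'
from h import *
S={c:snap(c,c+'0') for c in('side','top','wrist')}
for c in S: print(c,S[c]['fx'],np.round(np.array(S[c]['extrinsics']),3).tolist(),[k for k in S[c]])
for t in ['tray_top_centre','tray_top_tab','tray_top_foot','tray_mid_centre','holder','home','rail_mouth','bumper','lens','landing']:
    for c in('side','top'):
        print(t,c,[(np.round(r['pixel']).tolist(),round(r['score'],2)) for r in pinpoint(c,t)][:4])
print(sense())
E
```

```text
pics
side 483.8682264844567 [[-0.951, 0.212, -0.225, 236.975], [-0.309, -0.658, 0.687, 698.051], [-0.002, 0.723, 0.691, 860.346], [0.0, 0.0, 0.0, 1.0]] ['pixels', 'fx', 'fy', 'cx', 'cy', 'extrinsics']
top 445.1697443830477 [[0.016, 0.991, -0.133, 382.31], [-1.0, 0.015, -0.011, -75.643], [-0.009, 0.133, 0.991, 1034.809], [0.0, 0.0, 0.0, 1.0]] ['pixels', 'fx', 'fy', 'cx', 'cy', 'extrinsics']
wrist 428.5866092580674 [[0.375, 0.877, 0.302, 301.9], [-0.927, 0.355, 0.119, -525.817], [-0.003, -0.325, 0.946, 372.5], [0.0, 0.0, 0.0, 1.0]] ['pixels', 'fx', 'fy', 'cx', 'cy', 'extrinsics']
tray_top_centre side [([301.0, 223.0], 0.88), ([372.0, 250.0], 0.74), ([435.0, 215.0], 0.7)]
tray_top_centre top [([352.0, 224.0], 0.95), ([348.0, 305.0], 0.7), ([431.0, 366.0], 0.69), ([351.0, 220.0], 0.54)]
tray_top_tab side [([458.0, 229.0], 0.84), ([384.0, 225.0], 0.72), ([198.0, 381.0], 0.68), ([310.0, 198.0], 0.65)]
tray_top_tab top [([382.0, 305.0], 0.83), ([410.0, 398.0], 0.75), ([388.0, 219.0], 0.73)]
tray_top_foot side [([370.0, 256.0], 0.84), ([434.0, 216.0], 0.75), ([240.0, 339.0], 0.48)]
tray_top_
[... 772 characters left out ...]
 0.39), ([157.0, 326.0], 0.18)]
{'time': 1.15, 'joint_pos': array([-7.29608506e+01,  7.46961868e+00,  8.52675298e+01,  3.57989683e-04,
        8.72596777e+01, -4.89457502e+00]), 'qd': array([ 0.04066362, -0.0539686 , -0.01369238,  0.02625136,  0.03613568,
       -0.01843555]), 'joint_efforts': array([-6.07157999e-04, -5.69347644e+01, -5.00868165e+01, -2.25726153e-04,
        1.57728646e-03,  2.05575708e-05]), 'tool_pos': array([ 224.13017262, -556.57603803,  404.71096065]), 'tcp_rot': array([ 1.79996807e+02, -8.54846952e-05,  2.19337073e+01]), 'ft_force': array([0.48907698, 0.35493829, 0.44930059]), 'wrist_torque': array([0.00765082, 0.03039248, 0.00911065]), 'finger_gap': 85.38398228074556}
```

View pics/side0.png

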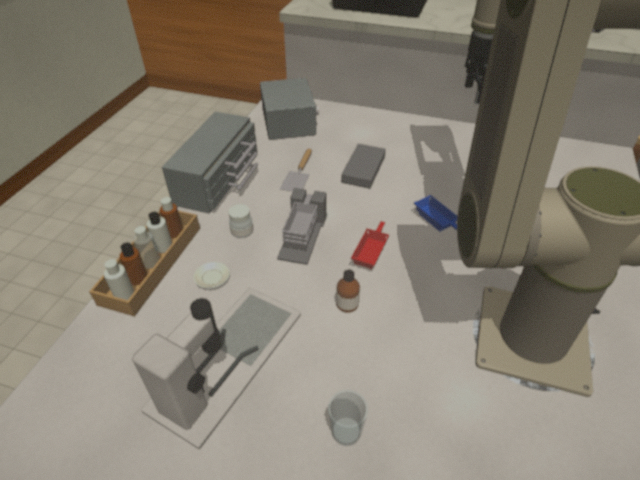

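View pics/top0.png

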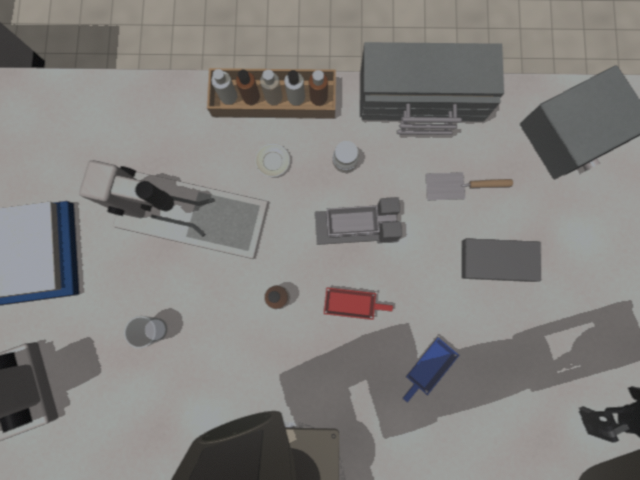

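View pics/wrist0.png

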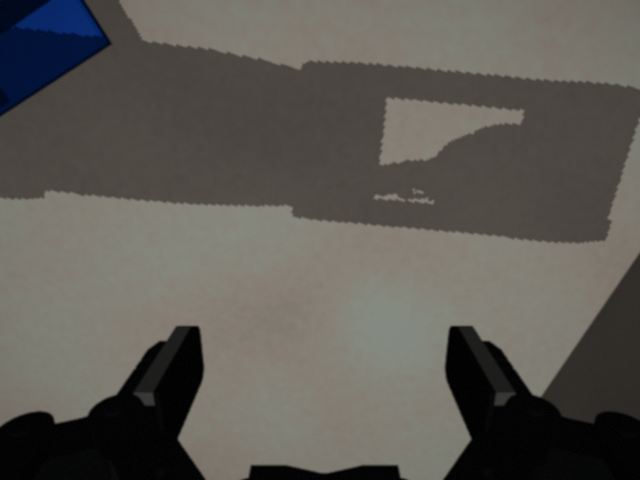

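```bash
python3 - <<'E'
from h import *
a=snap('side'); b=snap('top')
for n,pa,pb,z in [('traycen',(301,223),(352,224),57),('tab',(310,198),(388,219),72.5),('holder',(298,241),(350,227),0),('home',(217,370),(177,208),15),('mouth',(242,339),(210,221),15),('bump',(198,380),(150,203),41),('lens',(208,348),(168,204),77),('land',(246,326),(226,223),15)]:
    print(n,tri(a,pa,b,pb).round(1),'top@z',atz(b,pb,z).round(1),'side@z',atz(a,pa,z).round(1))
im=cv2.cvtColor(np.asarray(b['pixels']),cv2.COLOR_RGB2BGR)
cv2.imwrite('pics/t1.png',cv2.resize(im[190:260,300:420],None,fx=6.5,fy=6.5,interpolation=cv2.INTER_CUBIC))
cv2.imwrite('pics/t2.png',cv2.resize(im[140:270,70:280],None,fx=3.8,fy=3.8,interpolation=cv2.INTER_CUBIC))
E
```

```text
traycen [ 559.7 -130.9   58.6] top@z [ 558.5 -131.3   57. ] side@z [ 561.9 -132.5   57. ]
tab [ 565.8 -208.9   76.8] top@z [ 568.  -209.3   72.5] side@z [ 566.  -213.9   72.5]
holder [ 566.5 -129.2   -4.5] top@z [ 561.6 -129.9    0. ] side@z [ 569.1 -124.5    0. ]
home [596.3 277.6   8.6] top@z [598.1 276.5  15. ] side@z [590.3 280.4  15. ]
mouth [571.4 198.5  14.1] top@z [568.3 197.4  15. ] side@z [574.  199.3  15. ]
bump [601.  326.8  48.6] top@z [603.4 330.1  41. ] side@z [603.7 323.3  41. ]
lens [596.6 275.6  80.3] top@z [593.7 275.5  77. ] side@z [602.  274.1  77. ]
land [573.  163.2  10.7] top@z [564.2 159.8  15. ] side@z [579.7 166.8  15. ]
```

View pics/t1.png

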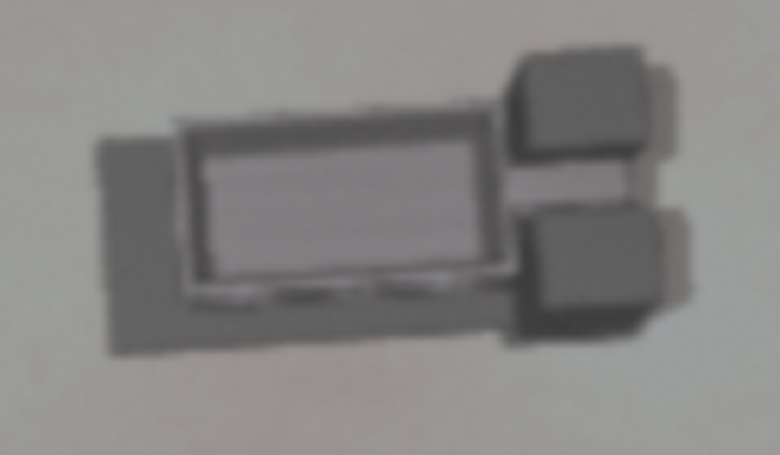

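View pics/t2.png

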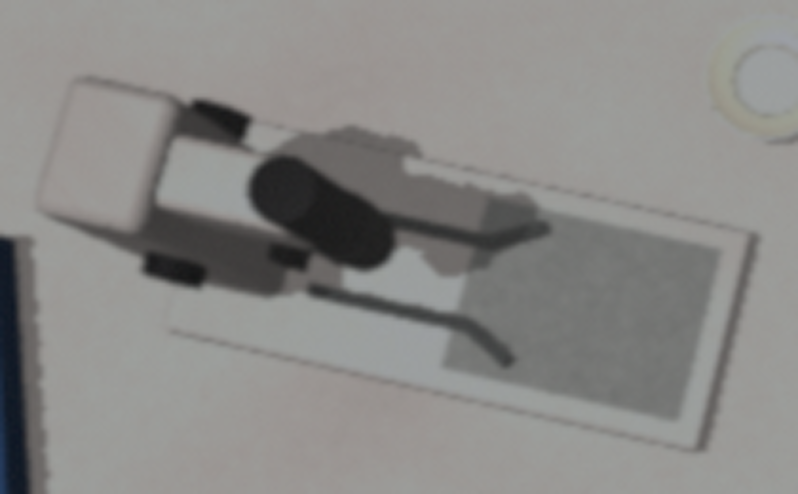

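```bash
python3 - <<'E'
from h import *
b=snap('top')
def P(u,v,z,f=3.8,o=(70,140)): return atz(b,(o[0]+u/f-.4,o[1]+v/f-.4),z)
for n,u,v in [('panelRT',721,246),('RB',682,418),('LB',442,366),('stFT',750,232),('stFB',697,448),('stBB',170,330),('railL end',510,361),('railR end',548,228),('kneeL',466,323),('kneeR',492,243)]:
    print(n,P(u,v,15 if n[:2] in('pa','RB','LB','st') else 23).round(1))
print('tray')
for n,u,v in [('TL',180,122),('TR',500,105),('BR',516,270),('BL',190,295)]:
    print(n,P(u,v,76,6.5,(300,190)).round(1))
for n,u,v in [('gA TL',528,55),('gA TR',645,50),('gA BR',645,152),('gA BL',525,158),('gB TL',540,212),('gB TR',655,208),('gB BR',663,303),('gB BL',543,307)]:
    print(n,P(u,v,84,6.5,(300,190)).round(1))
E
```

```text
panelRT [609.7  83.6  15. ]
RB [502.6 103.6  15. ]
LB [532.3 251.7  15. ]
stFT [618.7  66.   15. ]
stFB [484.4  93.8  15. ]
stBB [552.2 420.5  15. ]
railL end [534.8 208.   23. ]
railR end [617.6 188.9  23. ]
kneeL [557.8 236.   23. ]
kneeR [607.7 222.8  23. ]
tray
TL [589.2 -75.7  76. ]
TR [ 596.6 -183.7   76. ]
BR [ 540.2 -189.1   76. ]
BL [530.1 -79.9  76. ]
gA TL [ 612.1 -192.2   84. ]
gA TR [ 614.3 -231.4   84. ]
gA BR [ 579.5 -231.2   84. ]
gA BL [ 576.8 -191.2   84. ]
gB TL [ 558.6 -196.1   84. ]
gB TR [ 560.5 -234.4   84. ]
gB BR [ 528.5 -236.8   84. ]
gB BL [ 526.6 -197.1   84. ]
```

```bash
cat >> h.py <<'E'
from scipy.spatial.transform import Rotation as Ro
def curR(s): return Ro.from_euler('xyz',s['tcp_rot'],degrees=True)
def delta(p,R,s=None):
    s=s or sense(); C=curR(s)
    return C.inv().apply(np.array(p)-s['tool_pos']).round(1), (C.inv()*R).as_rotvec().round(4)
def down(yaw,tilt=0):
    """tool down, tool x at yaw; tilt: fingers lean forward (along tool-x heading)"""
    R=Ro.from_euler('xyz',[180,0,yaw],degrees=True)
    return R*Ro.from_rotvec([0,np.radians(tilt),0])
E
python3 - <<'E'
from h import *
R=down(94.7); print(R.as_matrix().round(2)); print(down(78,30).apply([0,0,1]))
print(delta([563,-131.5,330],R))
# tip depth from wrist image
s=sense(); S=snapshot('wrist'); E=np.array(S['extrinsics'])
M=curR(s).as_matrix(); print('cam in tool',M.T@(E[:3,3]-s['tool_pos']), (M.T@E[:3,:3]).round(3).tolist())
for z in(150,155,160,165,173): print(z,[proj(S,s['tool_pos']+M@np.array([x,y,z])).round().tolist() for x in(-11,11) for y in(-42.7,42.7)])
E
```

```text
[[-0.08  1.    0.  ]
 [ 1.    0.08  0.  ]
 [ 0.    0.   -1.  ]]
[ 0.10395585  0.4890738  -0.8660254 ]
(array([ 473.1, -267.7,   74.7]), array([ 0.  , -0.  , -1.27]))
cam in tool [83.59771488  0.78118818 31.23724424] [[0.001, 0.946, 0.325], [1.0, -0.002, 0.001], [0.001, 0.325, -0.946]]
150 [[194.0, 393.0], [450.0, 394.0], [187.0, 336.0], [456.0, 336.0]]
155 [[198.0, 384.0], [446.0, 384.0], [192.0, 328.0], [452.0, 328.0]]
160 [[202.0, 375.0], [442.0, 375.0], [196.0, 320.0], [448.0, 321.0]]
165 [[206.0, 366.0], [438.0, 367.0], [200.0, 313.0], [444.0, 313.0]]
173 [[211.0, 354.0], [433.0, 354.0], [206.0, 303.0], [438.0, 303.0]]
```

>>> arm_command([
  {"dx":47,"dy":-26,"dz":7,"wz":-0.14,"jaw":0.15},
  {"dx":90,"dy":-51,"dz":14,"wz":-0.28,"jaw":0.15},
  {"dx":133,"dy":-75,"dz":21,"wz":-0.42,"jaw":0.15},
  {"dx":176,"dy":-100,"dz":28,"wz":-0.56,"jaw":0.15},
  {"dx":219,"dy":-124,"dz":35,"wz":-0.7,"jaw":0.15},
  {"dx":262,"dy":-148,"dz":42,"wz":-0.84,"jaw":0.15},
  {"dx":305,"dy":-172,"dz":48,"wz":-0.98,"jaw":0.15},
  {"dx":348,"dy":-197,"dz":55,"wz":-1.12,"jaw":0.15},
  {"dx":391,"dy":-221,"dz":62,"wz":-1.27,"jaw":0.15},
  {"dx":434,"dy":-246,"dz":68,"wz":-1.27,"jaw":0.15},
  {"dx":473,"dy":-267.7,"dz":74.7,"wz":-1.27,"jaw":0.15},
  {"dx":473,"dy":-267.7,"dz":74.7,"wz":-1.27,"jaw":0.15},
])

```text
invalid input
```

```bash
python3 - <<'E'
from h import *
s=sense(); print(s['time'],s['tool_pos'],s['tcp_rot'],s['finger_gap'],s['joint_pos'].round(1))
a=snap('wrist','w1')
for t in['tray_top_centre','tray_top_tab']: print(t,[(np.round(r['pixel'],1).tolist(),round(r['score'],2),atz(a,r['pixel'],57 if 'cen' in t else 72.5).round(1)) for r in pinpoint('wrist',t)])
E
```

```text
1.35 [ 224.14191501 -556.56285067  404.67268251] [-1.79996719e+02 -1.25298292e-03  2.19324471e+01] 85.46858231372624 [-73.    7.5  85.3   0.   87.3  -4.9]
tray_top_centre [([32.5, 46.0], 0.69, array([ 256.5, -331.7,   57. ]))]
tray_top_tab []
```

View pics/w1.png

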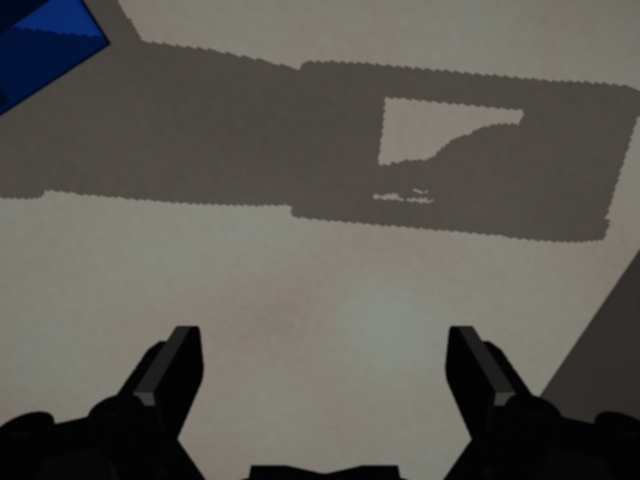

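>>> arm_command([
  {"jaw":0.15,"dx":47,"dy":-26,"dz":7,"wx":0,"wy":0,"wz":-0.14},
  {"jaw":0.15,"dx":90,"dy":-51,"dz":14,"wx":0,"wy":0,"wz":-0.28},
  {"jaw":0.15,"dx":133,"dy":-75,"dz":21,"wx":0,"wy":0,"wz":-0.42},
  {"jaw":0.15,"dx":176,"dy":-100,"dz":28,"wx":0,"wy":0,"wz":-0.56},
  {"jaw":0.15,"dx":219,"dy":-124,"dz":35,"wx":0,"wy":0,"wz":-0.7},
  {"jaw":0.15,"dx":262,"dy":-148,"dz":42,"wx":0,"wy":0,"wz":-0.84},
  {"jaw":0.15,"dx":305,"dy":-172,"dz":48,"wx":0,"wy":0,"wz":-0.98},
  {"jaw":0.15,"dx":348,"dy":-197,"dz":55,"wx":0,"wy":0,"wz":-1.12},
  {"jaw":0.15,"dx":391,"dy":-221,"dz":62,"wx":0,"wy":0,"wz":-1.27},
  {"jaw":0.15,"dx":434,"dy":-246,"dz":68,"wx":0,"wy":0,"wz":-1.27},
  {"jaw":0.15,"dx":473,"dy":-267.7,"dz":74.7,"wx":0,"wy":0,"wz":-1.27},
  {"jaw":0.15,"dx":473,"dy":-267.7,"dz":74.7,"wx":0,"wy":0,"wz":-1.27},
])

```text
time: 2.7
tool_pos: [565.0, -126.7, 328.8]
tcp_rot: [-180.0, -0.1, 95.0]
ft_force: [0.1, -0.0, -1.0]
finger_gap: 72.7
```

```bash
python3 - <<'E'
from h import *
s=sense(); print(s['time'],s['tool_pos'],s['tcp_rot'],s['finger_gap'],s['joint_pos'].round(1))
a=snap('wrist','w2')
for t in['tray_top_centre','tray_top_tab']: print(t,[(np.round(r['pixel'],1).tolist(),round(r['score'],2),atz(a,r['pixel'],57 if 'cen' in t else 72.5).round(1)) for r in pinpoint('wrist',t)])
E
```

```text
2.7 [ 565.04323576 -126.69504004  328.75729148] [-1.79990730e+02 -1.29366140e-01  9.50050139e+01] 72.71144071893323 [-17.7   7.   93.8   0.1  79.2 -22.8]
tray_top_centre [([51.3, 205.7], 0.87, array([ 406.4, -117.8,   57. ])), ([324.4, 250.1], 0.81, array([ 565.8, -131. ,   57. ]))]
tray_top_tab [([319.1, 378.8], 0.61, array([ 569.5, -210.6,   72.5])), ([43.3, 318.3], 0.58, array([ 403.5, -182.8,   72.5]))]
```

View pics/w2.png

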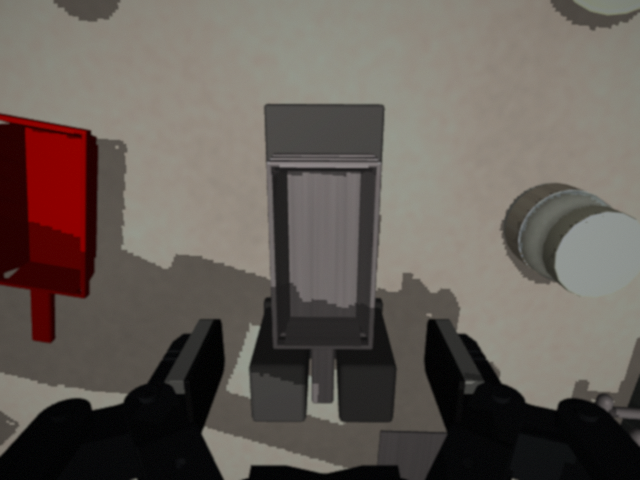

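```bash
python3 - <<'E'
from h import *
a=snap('wrist','w3'); s=sense(); print(s['tool_pos'],s['tcp_rot'],s['finger_gap'])
im=cv2.cvtColor(np.asarray(a['pixels']),cv2.COLOR_RGB2BGR)
cv2.imwrite('pics/w3c.png',cv2.resize(im[90:370,240:410],None,fx=2.1,fy=2.1,interpolation=cv2.INTER_CUBIC))
M=curR(s).as_matrix()
for z in(155,160,165,170,173): print(z,[proj(a,s['tool_pos']+M@np.array([11,y,z])).round().tolist() for y in(-36.35,36.35)])
E
```

```text
[ 562.64213268 -132.11305351  330.10540279] [-1.79990225e+02  2.27800895e-02  9.46839314e+01] 72.62888063674076
155 [[212.0, 329.0], [434.0, 329.0]]
160 [[216.0, 321.0], [430.0, 322.0]]
165 [[219.0, 314.0], [427.0, 315.0]]
170 [[222.0, 307.0], [424.0, 308.0]]
173 [[224.0, 303.0], [422.0, 304.0]]
```

View pics/w3c.png

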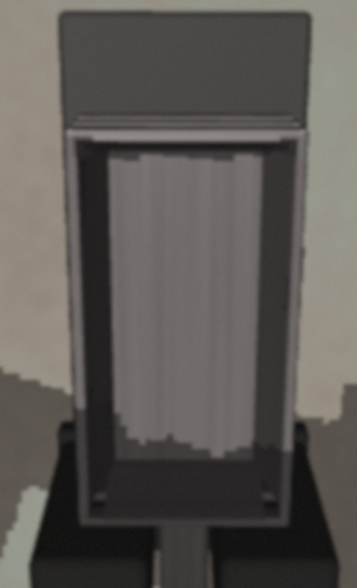

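View pics/w3.png

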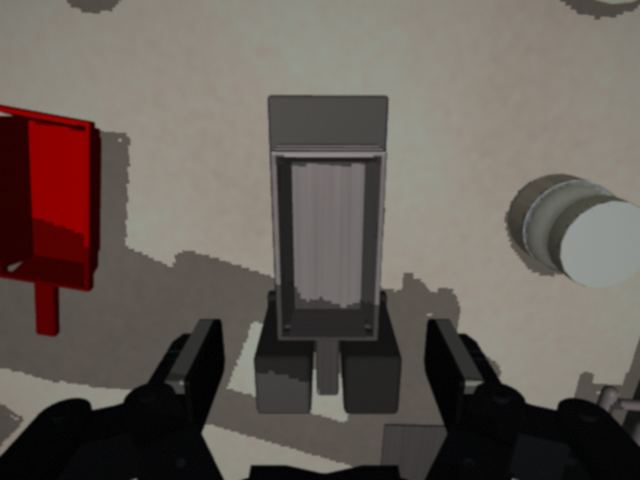

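```bash
python3 - <<'E'
from h import *
a=snap('wrist'); s=sense()
C=[atz(a,(240+u/2.1-.3,90+v/2.1-.3),76) for u,v in[(66,129),(307,128),(79,525),(291,525)]]
for c in C: print(c.round(1))
m=np.mean(C,0); print('cen',m, np.linalg.norm(C[0]-C[1]),np.linalg.norm(C[2]-C[3]),np.linalg.norm((C[0]+C[1]-C[2]-C[3])/2))
d=(C[0]+C[1]-C[2]-C[3]); print(np.degrees(np.arctan2(d[1],d[0]))); d=C[1]-C[0]; print(90+np.degrees(np.arctan2(d[1],d[0])))
print(curR(s).inv().apply(m-s['tool_pos']))
print(delta([m[0],m[1],280],down(94.7),s))
E
```

```text
[531.1 -79.1  76. ]
[589.7 -74.   76. ]
[ 539.6 -189.7   76. ]
[ 599.6 -184.7   76. ]
cen [ 564.99481524 -131.89332098   76.        ] 58.81894091133231 60.22115835092 111.04214432873518
94.74704435806085
95.00548495271558
[  0.55086254   2.50185185 254.2751503 ]
(array([ 0.5,  2.5, 50.3]), array([ 0.0001,  0.0005, -0.0012]))
```

>>> arm_command([
  {"jaw":1,"dx":0,"dy":0,"dz":10,"wx":0,"wy":0,"wz":0},
  {"jaw":1,"dx":0,"dy":0,"dz":20,"wx":0,"wy":0,"wz":0},
  {"jaw":1,"dx":0,"dy":0,"dz":20,"wx":0,"wy":0,"wz":0},
  {"jaw":1,"dx":0,"dy":0,"dz":20,"wx":0,"wy":0,"wz":0},
  {"jaw":1,"dx":0,"dy":0,"dz":20,"wx":0,"wy":0,"wz":0},
  {"jaw":1,"dx":0,"dy":0,"dz":20,"wx":0,"wy":0,"wz":0},
  {"jaw":1,"dx":0,"dy":0,"dz":20,"wx":0,"wy":0,"wz":0},
])

```text
time: 3.65
tool_pos: [563.1, -131.6, 310.4]
tcp_rot: [180.0, 0.0, 94.7]
ft_force: [-0.9, 0.7, -0.7]
finger_gap: -0.1
```

```bash
python3 - <<'E'
from h import *
a=snap('wrist','w4'); s=sense(); print(s['time'],s['finger_gap'],s['tool_pos'])
E
```

```text
3.7 -0.053074411639143795 [ 563.02719169 -131.56334157  310.32533989]
```

View pics/w4.png

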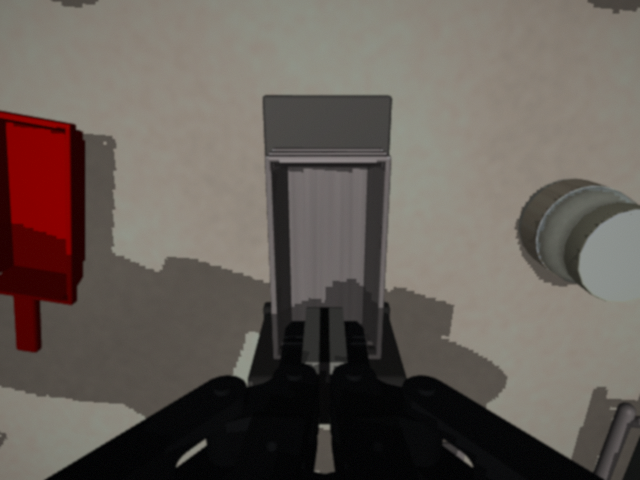

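>>> arm_command([
  {"jaw":0.25,"dx":0,"dy":0,"dz":0,"wx":0,"wy":0,"wz":0},
  {"jaw":0.25,"dx":0,"dy":0,"dz":0,"wx":0,"wy":0,"wz":0},
  {"jaw":0.25,"dx":0,"dy":0,"dz":0,"wx":0,"wy":0,"wz":0},
  {"jaw":0.25,"dx":0,"dy":0,"dz":0,"wx":0,"wy":0,"wz":0},
  {"jaw":0.25,"dx":0,"dy":0,"dz":0,"wx":0,"wy":0,"wz":0},
  {"jaw":0.25,"dx":0,"dy":0,"dz":0,"wx":0,"wy":0,"wz":0},
  {"jaw":0.25,"dx":0,"dy":0,"dz":0,"wx":0,"wy":0,"wz":0},
])

```text
time: 4.4
tool_pos: [562.9, -131.6, 310.0]
tcp_rot: [-180.0, -0.0, 94.7]
ft_force: [-1.2, -1.1, -0.5]
finger_gap: 64.3
```

```bash
python3 - <<'E'
from h import *
a=snap('wrist','w5'); s=sense(); print(s['time'],s['finger_gap'],s['tool_pos'])
M=curR(s).as_matrix()
for z in(155,160,165,170,173): print(z,[proj(a,s['tool_pos']+M@np.array([11,y,z])).round(1).tolist() for y in(-30,30,0)])
E
```

```text
4.45 63.92654920497411 [ 562.89639966 -131.56528701  309.96319668]
155 [[232.0, 326.6], [415.1, 326.9], [323.5, 326.7]]
160 [[235.0, 319.1], [412.1, 319.3], [323.6, 319.2]]
165 [[237.8, 312.0], [409.4, 312.2], [323.6, 312.1]]
170 [[240.4, 305.3], [406.7, 305.5], [323.6, 305.4]]
173 [[241.9, 301.5], [405.3, 301.7], [323.6, 301.6]]
```

View pics/w5.png

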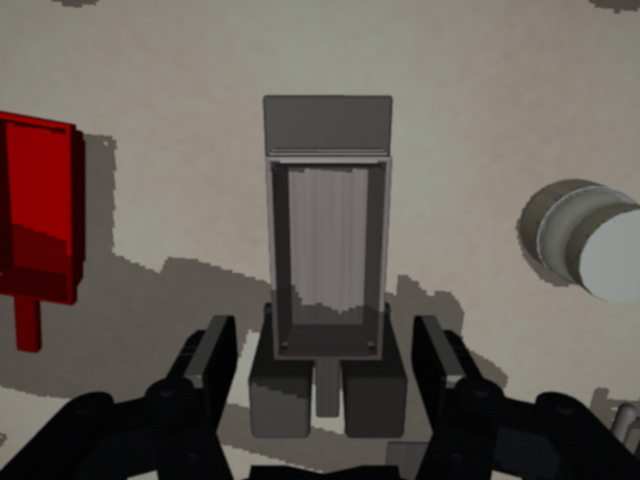

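>>> arm_command([
  {"jaw":0.12,"dx":0,"dy":1,"dz":12,"wx":0,"wy":0,"wz":0},
  {"jaw":0.12,"dx":0,"dy":2,"dz":30,"wx":0,"wy":0,"wz":0},
  {"jaw":0.12,"dx":0.5,"dy":2.7,"dz":50,"wx":0,"wy":0,"wz":0},
  {"jaw":0.12,"dx":0.5,"dy":2.7,"dz":50,"wx":0,"wy":0,"wz":0},
  {"jaw":0.12,"dx":0.5,"dy":2.7,"dz":50,"wx":0,"wy":0,"wz":0},
])

```text
time: 4.95
tool_pos: [565.2, -130.7, 259.2]
tcp_rot: [-179.9, -0.0, 94.7]
ft_force: [-0.1, -0.7, 0.4]
finger_gap: 74.9
```

```bash
python3 - <<'E'
from h import *
a=snap('wrist','w6'); s=sense(); print(s['time'],s['finger_gap'],s['tool_pos'])
M=curR(s).as_matrix()
h=s['finger_gap']/2
for x in(56,11,-11):
  print([proj(a,s['tool_pos']+M@np.array([x,y,s['tool_pos'][2]-76])).round(1).tolist() for y in(-30,30,-h,h)])
E
```

```text
5.0 75.35492975902449 [ 565.70538509 -130.90013334  260.30008748]
[[241.9, 175.5], [410.3, 175.8], [220.3, 175.4], [431.9, 175.8]]
[[248.8, 290.3], [402.6, 290.7], [229.2, 290.3], [422.3, 290.7]]
[[251.8, 339.5], [399.3, 339.9], [233.0, 339.5], [418.2, 339.9]]
```

View pics/w6.png

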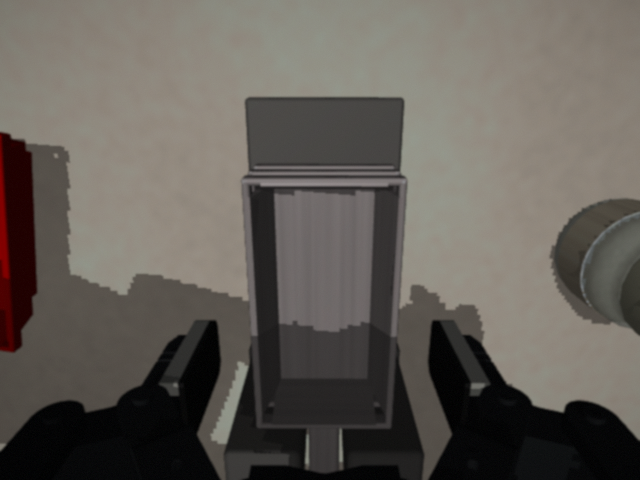

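>>> arm_command([
  {"jaw":0.12,"dx":0,"dy":-0.3,"dz":15,"wx":0,"wy":0,"wz":0},
  {"jaw":0.12,"dx":0,"dy":-0.3,"dz":27.5,"wx":0,"wy":0,"wz":0},
  {"jaw":0.12,"dx":0,"dy":-0.3,"dz":27.5,"wx":0,"wy":0,"wz":0},
  {"jaw":0.12,"dx":0,"dy":-0.3,"dz":27.5,"wx":0,"wy":0,"wz":0},
  {"jaw":0.25,"dx":0,"dy":-0.3,"dz":27.5,"wx":0,"wy":0,"wz":0},
  {"jaw":0.3,"dx":0,"dy":-0.3,"dz":27.5,"wx":0,"wy":0,"wz":0},
  {"jaw":0.5,"dx":0,"dy":-0.3,"dz":27.5,"wx":0,"wy":0,"wz":0},
  {"jaw":0.5,"dx":0,"dy":-0.3,"dz":27.5,"wx":0,"wy":0,"wz":0},
], squeeze=30)

```text
time: 5.8
tool_pos: [565.6, -131.0, 233.3]
tcp_rot: [179.9, 0.0, 94.7]
ft_force: [-1.0, -0.1, 3.9]
finger_gap: 58.9
```

```bash
python3 - <<'E'
from h import *
a=snap('wrist','w7'); s=sense(); print(s['time'],s['finger_gap'],s['tool_pos'],s['ft_force'])
b=snap('side','s7')
im=cv2.cvtColor(np.asarray(b['pixels']),cv2.COLOR_RGB2BGR)
cv2.imwrite('pics/s7c.png',cv2.resize(im[140:290,230:390],None,fx=4.5,fy=4,interpolation=cv2.INTER_CUBIC))
E
```

```text
5.85 59.216794091357144 [ 565.5645962  -130.98882841  233.27816952] [-1.7548372  -0.2709091   4.28430177]
```

View pics/w7.png

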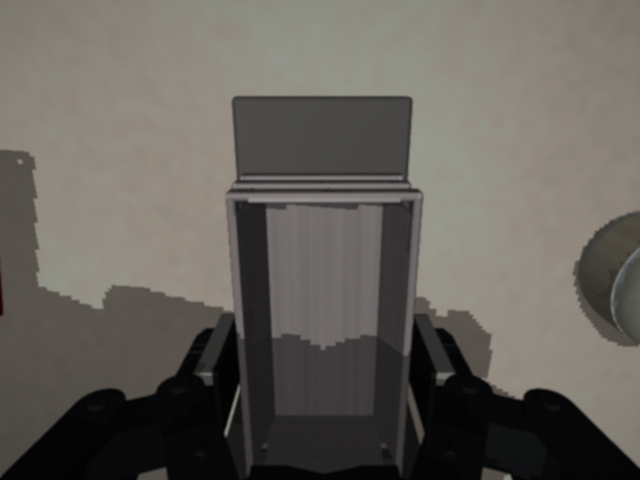

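View pics/s7c.png

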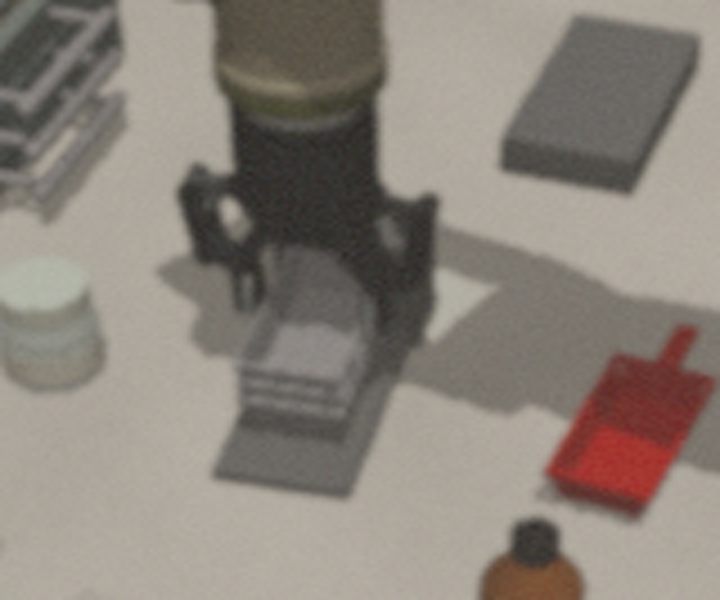

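>>> arm_command([
  {"jaw":0.5,"dx":0,"dy":0,"dz":-1,"wx":0,"wy":0,"wz":0},
  {"jaw":0.5,"dx":0,"dy":0,"dz":-2.5,"wx":0,"wy":0,"wz":0},
  {"jaw":0.5,"dx":0,"dy":0,"dz":-4,"wx":0,"wy":0,"wz":0},
  {"jaw":0.5,"dx":0,"dy":0,"dz":-5,"wx":0,"wy":0,"wz":0},
  {"jaw":0.5,"dx":0,"dy":0,"dz":-5,"wx":0,"wy":0,"wz":0},
  {"jaw":0.5,"dx":0,"dy":0,"dz":-5,"wx":0,"wy":0,"wz":0},
])

```text
time: 6.5
tool_pos: [565.2, -130.9, 237.4]
tcp_rot: [-180.0, -0.0, 94.7]
ft_force: [-0.2, -0.3, -1.3]
finger_gap: 59.2
```

```bash
python3 - <<'E'
from h import *
a=snap('wrist','w8'); s=sense(); print(s['time'],s['finger_gap'],s['tool_pos'],s['ft_force'])
b=snap('side','s8')
im=cv2.cvtColor(np.asarray(b['pixels']),cv2.COLOR_RGB2BGR)
cv2.imwrite('pics/s8c.png',cv2.resize(im[200:260,270:330],None,fx=9,fy=9,interpolation=cv2.INTER_CUBIC))
E
```

```text
6.55 59.34647916723818 [ 565.20175807 -130.86979152  237.38229659] [-0.3841531  -0.0871239  -1.72140572]
```

View pics/w8.png

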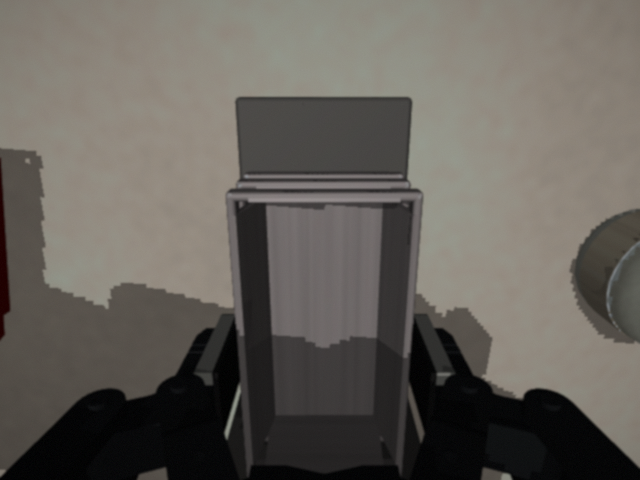

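View pics/s8c.png

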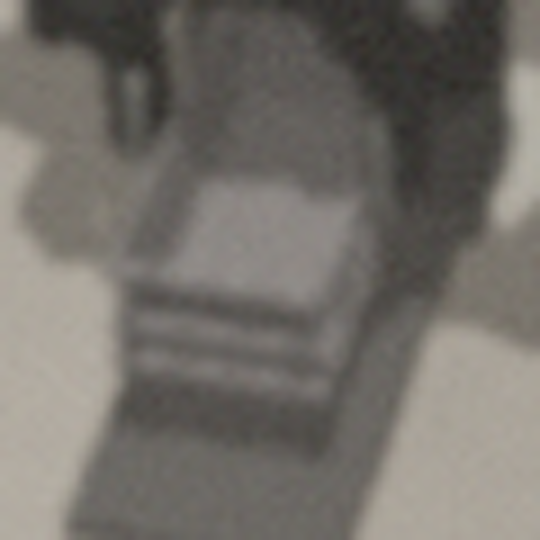

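>>> arm_command([
  {"jaw":0.5,"dx":0,"dy":0,"dz":-6,"wx":0,"wy":0,"wz":0},
  {"jaw":0.5,"dx":0,"dy":0,"dz":-14,"wx":0,"wy":0,"wz":0},
  {"jaw":0.5,"dx":0,"dy":0,"dz":-24,"wx":0,"wy":0,"wz":0},
  {"jaw":0.5,"dx":0,"dy":0,"dz":-36,"wx":0,"wy":0,"wz":0},
  {"jaw":0.5,"dx":0,"dy":0,"dz":-50,"wx":0,"wy":0,"wz":0},
  {"jaw":0.5,"dx":0,"dy":0,"dz":-65,"wx":0,"wy":0,"wz":0},
  {"jaw":0.5,"dx":0,"dy":0,"dz":-76,"wx":0,"wy":0,"wz":0},
  {"jaw":0.5,"dx":0,"dy":0,"dz":-80,"wx":0,"wy":0,"wz":0},
  {"jaw":0.5,"dx":0,"dy":0,"dz":-80,"wx":0,"wy":0,"wz":0},
])

```text
time: 7.5
tool_pos: [565.5, -131.0, 318.6]
tcp_rot: [179.9, 0.0, 94.7]
ft_force: [0.3, -0.0, -1.2]
finger_gap: 59.1
```

```bash
python3 - <<'E'
from h import *
b=snap('side','s9'); s=sense(); print(s['time'],s['finger_gap'],s['tool_pos'],s['ft_force'])
im=cv2.cvtColor(np.asarray(b['pixels']),cv2.COLOR_RGB2BGR)
cv2.imwrite('pics/s9c.png',cv2.resize(im[140:290,230:390],None,fx=4.5,fy=4,interpolation=cv2.INTER_CUBIC))
print(delta([563.5,120,318],down(78.3),s))
E
```

```text
7.55 59.01802019477772 [ 565.26089944 -130.88545902  317.59969008] [ 0.03345572 -0.49203837 -1.78008819]
(array([250.2,  18.8,  -0.4]), array([2.000e-04, 1.000e-04, 2.862e-01]))
```

View pics/s9c.png

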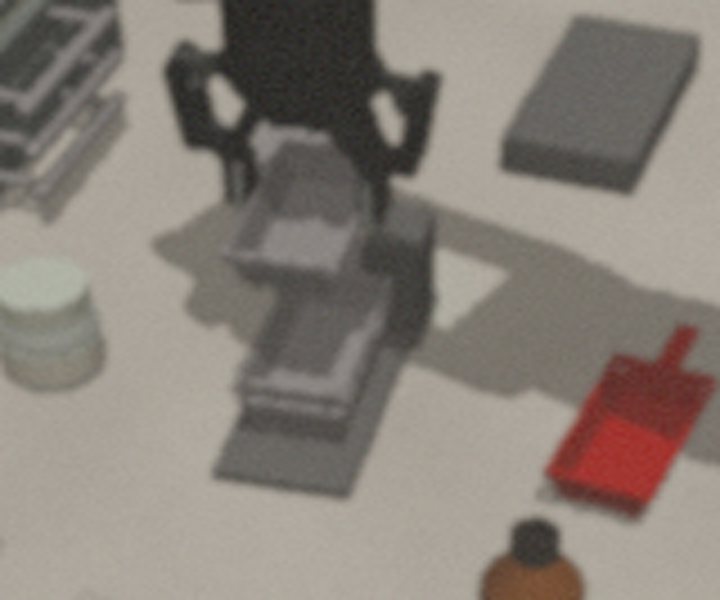

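Top tray alone is lifted; the other two remain. Transport toward the stage, stopping short to look.

>>> arm_command([
  {"jaw":0.5,"dx":10,"dy":1,"dz":0,"wx":0,"wy":0,"wz":0.015},
  {"jaw":0.5,"dx":32,"dy":2,"dz":0,"wx":0,"wy":0,"wz":0.04},
  {"jaw":0.5,"dx":60,"dy":4,"dz":0,"wx":0,"wy":0,"wz":0.07},
  {"jaw":0.5,"dx":90,"dy":6,"dz":0,"wx":0,"wy":0,"wz":0.1},
  {"jaw":0.5,"dx":120,"dy":9,"dz":0,"wx":0,"wy":0,"wz":0.135},
  {"jaw":0.5,"dx":150,"dy":11,"dz":0,"wx":0,"wy":0,"wz":0.17},
  {"jaw":0.5,"dx":180,"dy":13,"dz":0,"wx":0,"wy":0,"wz":0.205},
  {"jaw":0.5,"dx":210,"dy":16,"dz":0,"wx":0,"wy":0,"wz":0.24},
  {"jaw":0.5,"dx":232,"dy":18,"dz":0,"wx":0,"wy":0,"wz":0.265},
  {"jaw":0.5,"dx":245,"dy":18.5,"dz":0,"wx":0,"wy":0,"wz":0.28},
  {"jaw":0.5,"dx":250,"dy":18.8,"dz":0,"wx":0,"wy":0,"wz":0.286},
  {"jaw":0.5,"dx":250,"dy":18.8,"dz":0,"wx":0,"wy":0,"wz":0.286},
])

```text
time: 8.75
tool_pos: [563.2, 120.2, 316.6]
tcp_rot: [-179.9, 0.0, 78.4]
ft_force: [1.3, -1.0, -1.3]
finger_gap: 58.9
```

```bash
python3 - <<'E'
from h import *
a=snap('wrist','w10'); s=sense(); print(s['time'],s['finger_gap'],s['tool_pos'],s['tcp_rot'],s['ft_force'])
for t,z in[('home',15),('rail_mouth',15),('landing',15),('bumper',41),('lens',77),('tray_top_centre',141)]: print(t,[(np.round(r['pixel'],1).tolist(),round(r['score'],2),atz(a,r['pixel'],z).round(1)) for r in pinpoint('wrist',t)])
E
```

```text
8.8 58.965803651005395 [563.32963462 119.60113499 316.80914288] [-1.79943278e+02  3.75942932e-02  7.83519540e+01] [ 0.37582341 -0.00781959 -2.31748012]
home []
rail_mouth [([320.9, 98.6], 0.87, array([577.4, 199.5,  15. ])), ([326.5, 324.4], 0.56, array([550.3,  48.8,  15. ]))]
landing [([322.3, 156.0], 0.93, array([571.3, 166. ,  15. ]))]
bumper []
lens []
tray_top_centre []
```

View pics/w10.png

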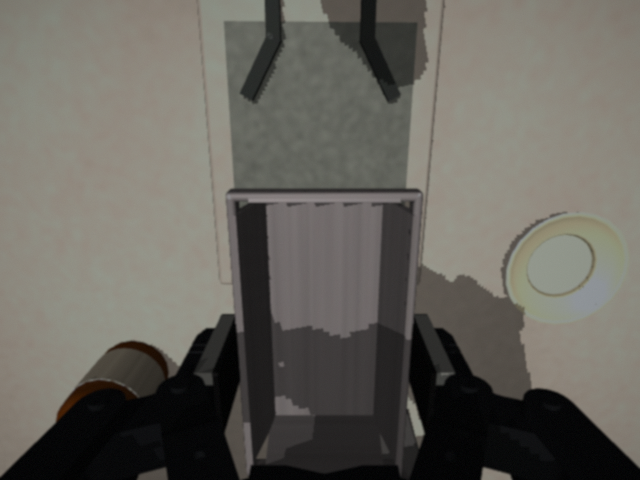

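```bash
python3 - <<'E'
from h import *
a=snapshot('wrist'); s=sense()
T=lambda p:curR(s).inv().apply(p-s['tool_pos']).round(1)
for n,px,z in[('pTL',(224,22),15),('pTR',(418,24),15),('pBL',(232,188),15),('pBR',(408,188),15),('rL',(250,97),19),('rR',(393,97),19),('kL',(283,42),23),('kR',(360,42),23),('rail far L',(281,2),23),('rail far R',(361,2),23)]:
    p=atz(a,px,z); print(n,p.round(1),T(p))
R=down(78.3);u=np.array([.203,.979]);h=np.array([592.5,275.3]);c=h-138*u
print(c,delta([c[0],c[1]+1,260],R,s))
E
```

```text
pTL [532.8 250.1  15. ] [121.9 -56.8 302.5]
pTR [640.8 226.8  15. ] [121.   53.7 302.5]
pBL [511.4 156.7  15. ] [ 26.1 -58.8 302.5]
pBR [622.  133.9  15. ] [ 26.2  54.1 302.5]
rL [537.5 207.9  19. ] [ 81.5 -43.6 298.5]
rR [620.3 190.8  19. ] [ 81.6  40.9 298.5]
kL [563.8 232.3  23. ] [110.7 -22.8 294.5]
kR [606.  223.6  23. ] [110.8  20.3 294.5]
rail far L [567.3 251.9  23. ] [130.6 -23.3 294.5]
rail far R [610.  243.1  23. ] [130.6  20.3 294.5]
[564.486 140.198] (array([21.6, -3.6, 57.5]), array([ 0.0001,  0.    , -0.0005]))
```

>>> arm_command([
  {"jaw":0.5,"dx":6,"dy":-0.5,"dz":10,"wx":0,"wy":0,"wz":0},
  {"jaw":0.5,"dx":14,"dy":-1,"dz":26,"wx":0,"wy":0,"wz":0},
  {"jaw":0.5,"dx":20,"dy":-1.4,"dz":46,"wx":0,"wy":0,"wz":0},
  {"jaw":0.5,"dx":20,"dy":-1.4,"dz":66,"wx":0,"wy":0,"wz":0},
  {"jaw":0.5,"dx":20,"dy":-1.4,"dz":84,"wx":0,"wy":0,"wz":0},
  {"jaw":0.5,"dx":20,"dy":-1.4,"dz":95,"wx":0,"wy":0,"wz":0},
  {"jaw":0.5,"dx":20,"dy":-1.4,"dz":100,"wx":0,"wy":0,"wz":0},
  {"jaw":0.5,"dx":20,"dy":-1.4,"dz":102,"wx":0,"wy":0,"wz":0},
  {"jaw":0.5,"dx":20,"dy":-1.4,"dz":102,"wx":0,"wy":0,"wz":0},
  {"jaw":0.5,"dx":20,"dy":-1.4,"dz":102,"wx":0,"wy":0,"wz":0},
])

```text
time: 10.15
tool_pos: [566.7, 139.8, 216.5]
tcp_rot: [179.9, -0.0, 78.3]
ft_force: [0.6, 0.6, -1.7]
finger_gap: 59.0
```

```bash
python3 - <<'E'
from h import *
a=snap('wrist','w11'); s=sense(); print(s['time'],s['finger_gap'],s['tool_pos'],s['tcp_rot'],s['ft_force'])
b=snap('side','s11')
E
```

```text
10.2 58.93880681801462 [566.7194269  139.73660945 216.56321543] [ 1.79904129e+02 -3.76597230e-02  7.83039478e+01] [-0.08472211  0.20550077 -0.1384833 ]
```

View pics/w11.png

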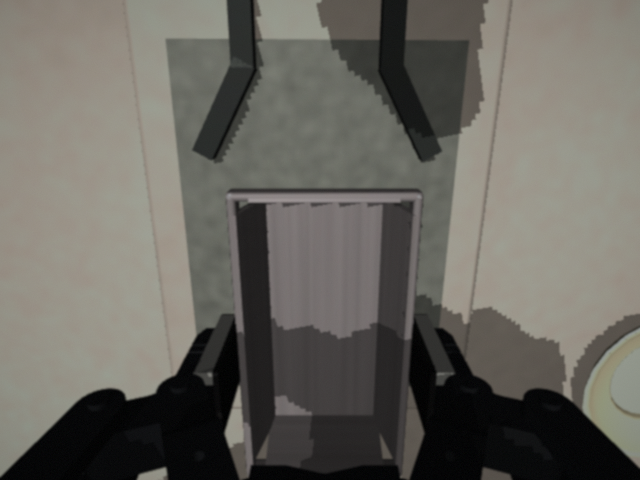

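View pics/s11.png

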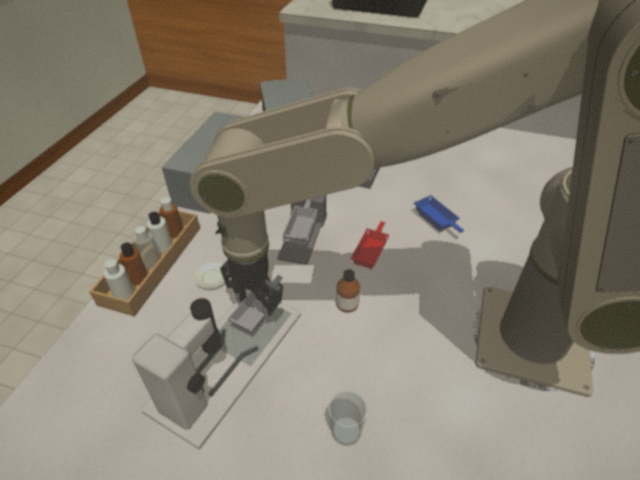

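>>> arm_command([
  {"jaw":0.5,"dx":0,"dy":0,"dz":1,"wx":0,"wy":0,"wz":0},
  {"jaw":0.5,"dx":0,"dy":0,"dz":2,"wx":0,"wy":0,"wz":0},
  {"jaw":0.5,"dx":0,"dy":0,"dz":3,"wx":0,"wy":0,"wz":0},
  {"jaw":0.5,"dx":0,"dy":0,"dz":4,"wx":0,"wy":0,"wz":0},
  {"jaw":0.5,"dx":0,"dy":0,"dz":5,"wx":0,"wy":0,"wz":0},
  {"jaw":0.5,"dx":0,"dy":0,"dz":5,"wx":0,"wy":0,"wz":0},
  {"jaw":0.5,"dx":0,"dy":0,"dz":5,"wx":0,"wy":0,"wz":0},
])

```text
time: 10.95
tool_pos: [566.2, 139.7, 210.4]
tcp_rot: [-180.0, 0.0, 78.3]
ft_force: [1.1, -0.2, -1.5]
finger_gap: 59.0
```

>>> arm_command([
  {"jaw":0.5,"dx":0,"dy":0,"dz":0.5,"wx":0,"wy":0,"wz":0},
  {"jaw":0.5,"dx":0,"dy":0,"dz":1,"wx":0,"wy":0,"wz":0},
  {"jaw":0.5,"dx":0,"dy":0,"dz":1,"wx":0,"wy":0,"wz":0},
  {"jaw":0.5,"dx":0,"dy":0,"dz":1,"wx":0,"wy":0,"wz":0},
])

```text
time: 11.35
tool_pos: [566.3, 139.7, 210.3]
tcp_rot: [180.0, -0.0, 78.3]
ft_force: [-4.6, -0.1, 5.7]
finger_gap: 59.1
```

>>> arm_command([
  {"jaw":0.25,"dx":0,"dy":0,"dz":0,"wx":0,"wy":0,"wz":0},
  {"jaw":0.12,"dx":0,"dy":0,"dz":0,"wx":0,"wy":0,"wz":0},
  {"jaw":0.12,"dx":0,"dy":0,"dz":0,"wx":0,"wy":0,"wz":0},
  {"jaw":0.12,"dx":0,"dy":0,"dz":0,"wx":0,"wy":0,"wz":0},
  {"jaw":0.12,"dx":0,"dy":0,"dz":0,"wx":0,"wy":0,"wz":0},
  {"jaw":0.12,"dx":0,"dy":0,"dz":-2,"wx":0,"wy":0,"wz":0},
  {"jaw":0.12,"dx":0,"dy":0,"dz":-10,"wx":0,"wy":0,"wz":0},
  {"jaw":0.12,"dx":0,"dy":0,"dz":-25,"wx":0,"wy":0,"wz":0},
  {"jaw":0.12,"dx":0,"dy":0,"dz":-50,"wx":0,"wy":0,"wz":0},
  {"jaw":0.12,"dx":0,"dy":0,"dz":-80,"wx":0,"wy":0,"wz":0},
  {"jaw":0.12,"dx":0,"dy":0,"dz":-80,"wx":0,"wy":0,"wz":0},
])

```text
time: 12.45
tool_pos: [568.3, 140.0, 296.5]
tcp_rot: [179.5, -0.2, 78.3]
ft_force: [0.5, -0.5, 0.5]
finger_gap: 75.3
```

```bash
python3 - <<'E'
from h import *
a=snap('wrist','w12'); s=sense(); print(s['time'],s['finger_gap'],s['tool_pos'],s['tcp_rot'],s['ft_force'])
for t,z in[('tray_top_centre',34),('tray_top_tab',49.5)]: print(t,[(np.round(r['pixel'],1).tolist(),round(r['score'],2),atz(a,r['pixel'],z).round(1)) for r in pinpoint('wrist',t)])
E
```

```text
12.5 74.77913743540088 [567.64881513 139.93038339 294.11088504] [ 1.79612575e+02 -1.43707938e-01  7.83144041e+01] [ 0.06910679 -0.18456239 -0.98668004]
tray_top_centre [([317.0, 250.9], 0.72, array([566.8, 139.2,  34. ]))]
tray_top_tab [([315.2, 384.3], 0.88, array([549.5,  61.6,  49.5]))]
```

View pics/w12.png

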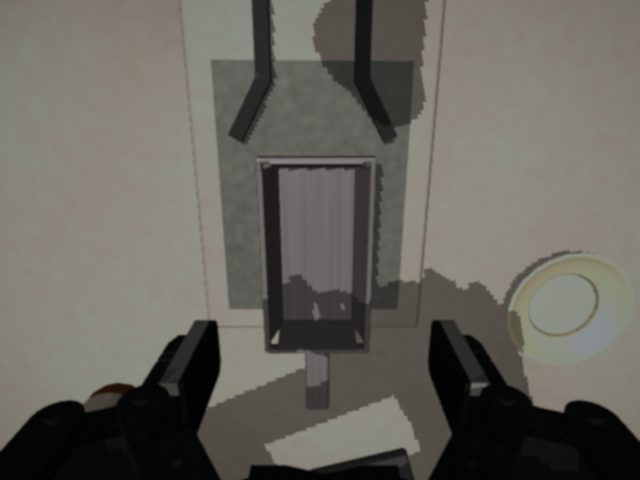

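```bash
python3 - <<'E'
from h import *
s=sense(); u=np.array([.203,.979,0]); R=down(78.3,28); z=R.apply([0,0,1]); print(z)
g=np.array([566.5,139.4,52])-84*u; g[2]=52
T=g-155*z; print(T,delta(T-80*z,R,s),delta(T,R,s)); print(s['joint_pos'])
E
```

```text
[ 0.09520287  0.45971726 -0.88294759]
[534.69155539 -14.0921758  188.85687689] (array([-194.6,    0.2,   30.8]), array([0.0011, 0.4882, 0.0005])) (array([-1.571e+02,  1.000e-01,  1.014e+02]), array([0.0011, 0.4882, 0.0005]))
[8.82466306e+00 9.55047941e+00 9.51827099e+01 1.68064577e-03
 7.51948302e+01 2.05097523e+01]
```

>>> arm_command([
  {"jaw":0.5,"dx":-25,"dy":0,"dz":0,"wx":0,"wy":0.05,"wz":0},
  {"jaw":0.5,"dx":-60,"dy":0,"dz":0,"wx":0,"wy":0.15,"wz":0},
  {"jaw":0.5,"dx":-95,"dy":0,"dz":5,"wx":0,"wy":0.26,"wz":0},
  {"jaw":0.5,"dx":-130,"dy":0,"dz":12,"wx":0,"wy":0.37,"wz":0},
  {"jaw":0.5,"dx":-165,"dy":0,"dz":20,"wx":0,"wy":0.46,"wz":0},
  {"jaw":0.5,"dx":-188,"dy":0,"dz":25,"wx":0,"wy":0.488,"wz":0},
  {"jaw":0.5,"dx":-194.5,"dy":0,"dz":28,"wx":0,"wy":0.488,"wz":0},
  {"jaw":0.5,"dx":-194.5,"dy":0,"dz":28,"wx":0,"wy":0.488,"wz":0},
  {"jaw":0.5,"dx":-194.5,"dy":0,"dz":28,"wx":0,"wy":0.488,"wz":0},
])

```text
time: 13.5
tool_pos: [526.8, -49.9, 261.3]
tcp_rot: [-179.9, -27.9, 78.3]
ft_force: [-0.2, 0.0, -0.7]
finger_gap: 42.9
```

```bash
python3 - <<'E'
from h import *
a=snap('wrist','w13'); s=sense(); print(s['time'],s['finger_gap'],s['tool_pos'],s['tcp_rot'],s['ft_force'])
for t,z in[('tray_top_centre',34),('tray_top_tab',49.5),('home',15),('rail_mouth',15),('bumper',41)]: print(t,[(np.round(r['pixel'],1).tolist(),round(r['score'],2),atz(a,r['pixel'],z).round(1)) for r in pinpoint('wrist',t)])
u=np.array([.203,.979,0]); R=down(78.3,28); z=R.apply([0,0,1])
g=np.array([566.5,139.4,52])-84*u; g[2]=52
print(delta(g-155*z,R,s)); print(s['joint_pos'])
print([proj(a,np.array([566.5,139.4,49.5+3.5])+x*u+y*np.array([.979,-.203,0])).round() for x in(-56,-96) for y in (-7,7)])
E
```

```text
13.55 43.013171060360655 [527.00507534 -49.62294395 261.56500859] [-179.98609432  -27.94932807   78.37745739] [ 0.44122258 -0.30387526  0.43057352]
tray_top_centre [([326.9, 129.8], 0.59, array([567.2, 138. ,  34. ]))]
tray_top_tab [([324.2, 258.7], 0.68, array([550. ,  61.7,  49.5]))]
home []
rail_mouth [([323.0, 143.6], 0.3, array([564.7, 137.5,  15. ]))]
bumper []
(array([-2. ,  0.4, 81.3]), array([-0.0009,  0.0009,  0.0012]))
[-20.69049846   4.64861897 106.29530983  28.52460285  75.72655829
 -17.88083391]
[array([312., 213.]), array([338., 214.]), array([311., 290.]), array([339., 290.])]
```

View pics/w13.png

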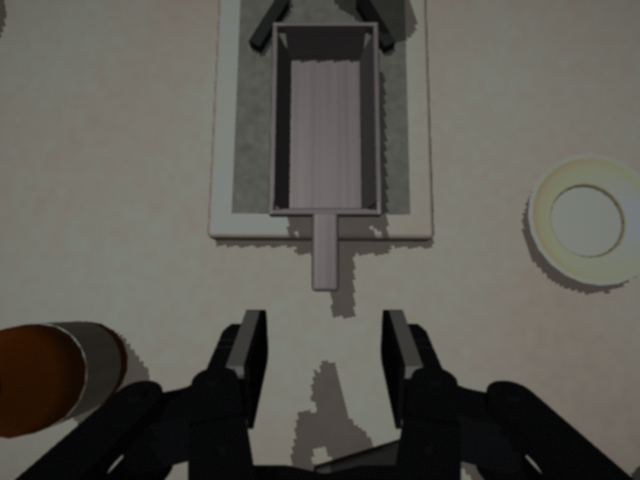

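>>> arm_command([
  {"jaw":0.5,"dx":-1,"dy":0.2,"dz":15,"wx":0,"wy":0,"wz":0.001},
  {"jaw":0.5,"dx":-2,"dy":0.4,"dz":40,"wx":0,"wy":0,"wz":0.001},
  {"jaw":0.5,"dx":-2,"dy":0.4,"dz":62,"wx":0,"wy":0,"wz":0.001},
  {"jaw":0.5,"dx":-2,"dy":0.4,"dz":76,"wx":0,"wy":0,"wz":0.001},
  {"jaw":0.5,"dx":-2,"dy":0.4,"dz":81,"wx":0,"wy":0,"wz":0.001},
  {"jaw":0.5,"dx":-2,"dy":0.4,"dz":81,"wx":0,"wy":0,"wz":0.001},
  {"jaw":0.5,"dx":-2,"dy":0.4,"dz":81,"wx":0,"wy":0,"wz":0.001},
], squeeze=30)

```text
time: 14.5
tool_pos: [535.0, -15.6, 189.7]
tcp_rot: [180.0, -28.0, 78.3]
ft_force: [0.0, -0.4, -0.3]
finger_gap: 43.2
```

```bash
python3 - <<'E'
from h import *
a=snap('wrist','w14'); s=sense(); print(s['time'],s['finger_gap'],s['tool_pos'],s['tcp_rot'],s['ft_force'])
print('grasp',s['tool_pos']+curR(s).apply([0,0,155]))
E
```

```text
14.55 42.7615306423427 [535.08664963 -15.80202151 190.00024965] [179.91970182 -27.95150049  78.28550567] [-0.09454419 -0.75457452  0.24806898]
grasp [550.050282    55.2927857   53.08195981]
```

View pics/w14.png

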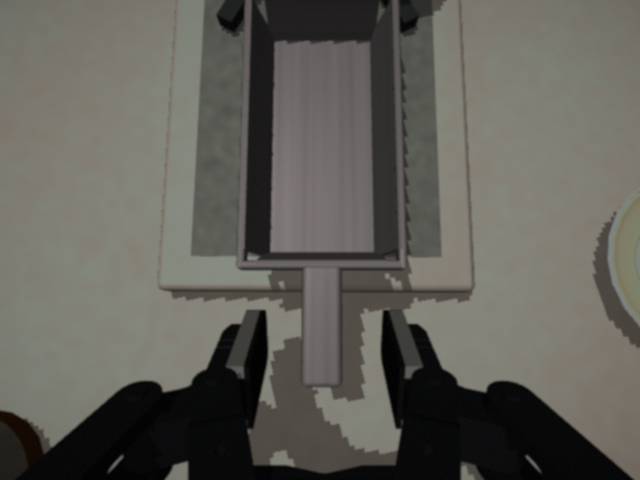

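>>> arm_command([
  {"jaw":0.6,"dx":0,"dy":-0.7,"dz":1,"wx":0,"wy":0,"wz":0},
  {"jaw":0.7,"dx":0,"dy":-0.7,"dz":1,"wx":0,"wy":0,"wz":0},
  {"jaw":0.8,"dx":0,"dy":-0.7,"dz":1,"wx":0,"wy":0,"wz":0},
  {"jaw":0.95,"dx":0,"dy":-0.7,"dz":1,"wx":0,"wy":0,"wz":0},
  {"jaw":0.95,"dx":0,"dy":-0.7,"dz":1,"wx":0,"wy":0,"wz":0},
  {"jaw":0.95,"dx":0,"dy":-0.7,"dz":1,"wx":0,"wy":0,"wz":0},
  {"jaw":0.95,"dx":0,"dy":-0.7,"dz":1,"wx":0,"wy":0,"wz":0},
], squeeze=30)

```text
time: 15.25
tool_pos: [534.1, -15.0, 188.4]
tcp_rot: [180.0, -28.0, 78.3]
ft_force: [-0.6, -3.0, 3.8]
finger_gap: 13.0
```

```bash
python3 - <<'E'
from h import *
a=snap('wrist','w15'); s=sense(); print(s['time'],s['finger_gap'],s['tool_pos'],s['tcp_rot'],s['ft_force'])
print('grasp',s['tool_pos']+curR(s).apply([0,0,155]))
u=np.array([.203,.979,0])
C=curR(s); print(C.inv().apply(u), C.inv().apply([0,0,1]))
E
```

```text
15.3 13.53026783608771 [534.1117934  -14.99112239 188.39627062] [179.99387371 -27.95048887  78.25723804] [-1.45629201 -2.5475172   3.37212919]
grasp [548.91356723  56.13483299  51.47656436]
[ 8.83198241e-01 -5.42845389e-04  4.68626261e-01] [ 4.68708404e-01  9.44516281e-05 -8.83352944e-01]
```

View pics/w15.png

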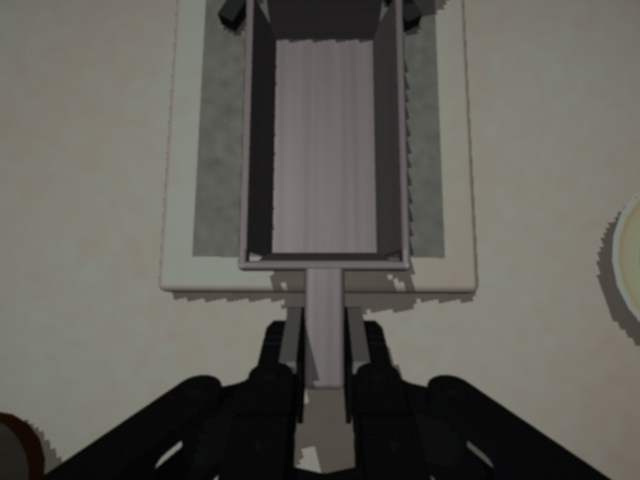

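>>> arm_command([
  {"jaw":0.95,"dx":3,"dy":0,"dz":1,"wx":0,"wy":0,"wz":0},
  {"jaw":0.95,"dx":8.8,"dy":0,"dz":4.3,"wx":0,"wy":0,"wz":0},
  {"jaw":0.95,"dx":15.9,"dy":0,"dz":8.1,"wx":0,"wy":0,"wz":0},
  {"jaw":0.95,"dx":23,"dy":0,"dz":11.9,"wx":0,"wy":0,"wz":0},
  {"jaw":0.95,"dx":30,"dy":0,"dz":15.6,"wx":0,"wy":0,"wz":0},
  {"jaw":0.95,"dx":37.1,"dy":0,"dz":19.4,"wx":0,"wy":0,"wz":0},
  {"jaw":0.95,"dx":44.2,"dy":0,"dz":23.1,"wx":0,"wy":0,"wz":0},
  {"jaw":0.95,"dx":50,"dy":0,"dz":26.2,"wx":0,"wy":0,"wz":0},
  {"jaw":0.95,"dx":53,"dy":0,"dz":27.8,"wx":0,"wy":0,"wz":0},
  {"jaw":0.95,"dx":53,"dy":0,"dz":27.8,"wx":0,"wy":0,"wz":0},
])

```text
time: 16.3
tool_pos: [546.1, 44.5, 188.3]
tcp_rot: [-180.0, -28.0, 78.3]
ft_force: [0.1, 2.0, 0.4]
finger_gap: 13.4
```

```bash
python3 - <<'E'
from h import *
a=snap('wrist','w16'); b=snap('top','t16'); s=sense(); print(s['time'],s['finger_gap'],s['tool_pos'],s['tcp_rot'],s['ft_force'])
print('grasp',s['tool_pos']+curR(s).apply([0,0,155]))
im=cv2.cvtColor(np.asarray(b['pixels']),cv2.COLOR_RGB2BGR)
cv2.imwrite('pics/t16c.png',cv2.resize(im[140:270,70:280],None,fx=3.8,fy=3.8,interpolation=cv2.INTER_CUBIC))
E
```

```text
16.4 13.20387163379808 [545.95359078  44.11612196 188.24387741] [-179.93275255  -27.98823857   78.24887134] [0.64835663 1.15298894 1.90545341]
grasp [560.58977486 115.36859653  51.37216016]
```

View pics/w16.png

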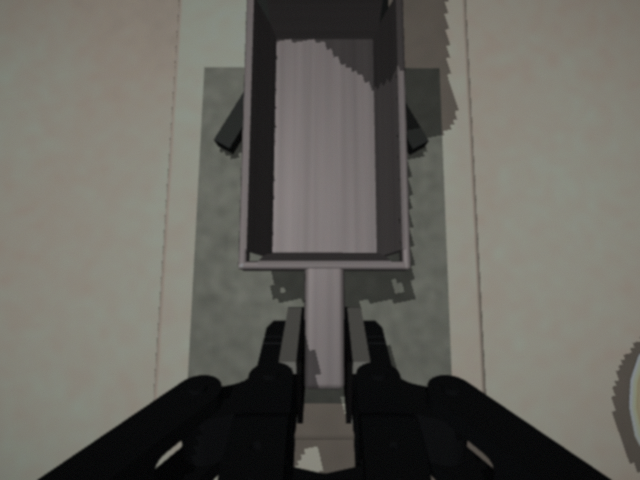

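View pics/t16c.png

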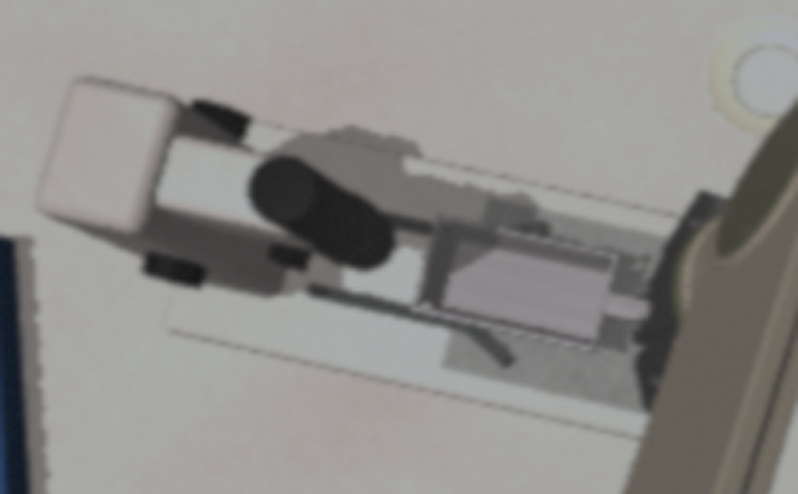

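>>> arm_command([
  {"jaw":0.95,"dx":4.4,"dy":-0.3,"dz":2.3,"wx":0,"wy":0,"wz":0},
  {"jaw":0.95,"dx":10.6,"dy":-0.6,"dz":5.6,"wx":0,"wy":0,"wz":0},
  {"jaw":0.95,"dx":17.7,"dy":-1,"dz":9.4,"wx":0,"wy":0,"wz":0},
  {"jaw":0.95,"dx":24.7,"dy":-1,"dz":13.1,"wx":0,"wy":0,"wz":0},
  {"jaw":0.95,"dx":31.8,"dy":-1,"dz":16.9,"wx":0,"wy":0,"wz":0},
  {"jaw":0.95,"dx":38.9,"dy":-1,"dz":20.6,"wx":0,"wy":0,"wz":0},
  {"jaw":0.95,"dx":45,"dy":-1,"dz":23.9,"wx":0,"wy":0,"wz":0},
  {"jaw":0.95,"dx":51.2,"dy":-1,"dz":27.2,"wx":0,"wy":0,"wz":0},
  {"jaw":0.95,"dx":56.5,"dy":-1,"dz":30,"wx":0,"wy":0,"wz":0},
  {"jaw":0.95,"dx":60,"dy":-1,"dz":31.9,"wx":0,"wy":0,"wz":0},
  {"jaw":0.95,"dx":60,"dy":-1,"dz":31.9,"wx":0,"wy":0,"wz":0},
])

```text
time: 17.5
tool_pos: [559.0, 111.2, 188.3]
tcp_rot: [-180.0, -28.0, 78.3]
ft_force: [0.5, 1.9, 1.3]
finger_gap: 13.2
```

```bash
python3 - <<'E'
from h import *
a=snap('wrist','w17'); b=snap('side','s17'); s=sense(); print(s['time'],s['finger_gap'],s['tool_pos'],s['tcp_rot'],s['ft_force'])
print('grasp',s['tool_pos']+curR(s).apply([0,0,155]))
im=cv2.cvtColor(np.asarray(b['pixels']),cv2.COLOR_RGB2BGR)
cv2.imwrite('pics/s17c.png',cv2.resize(im[280:440,130:310],None,fx=4,fy=3.7,interpolation=cv2.INTER_CUBIC))
E
```

```text
17.6 13.634994866763895 [558.82572364 110.87160554 188.22966419] [-179.93748828  -27.98718131   78.24469151] [0.63338106 1.27486774 0.92403727]
grasp [573.47913518 182.11793606  51.3565919 ]
```

View pics/w17.png

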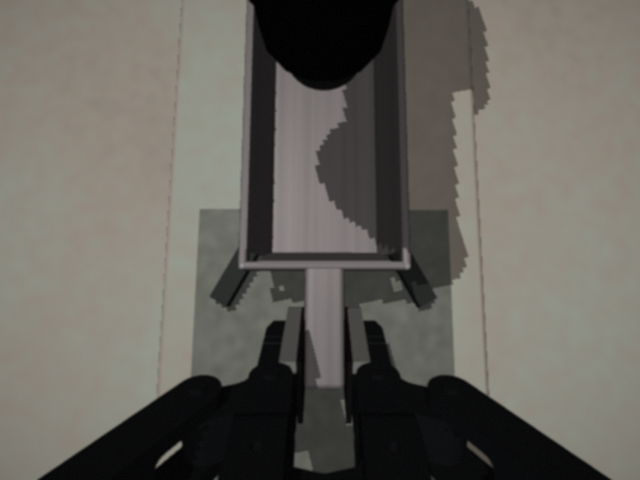

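View pics/s17c.png

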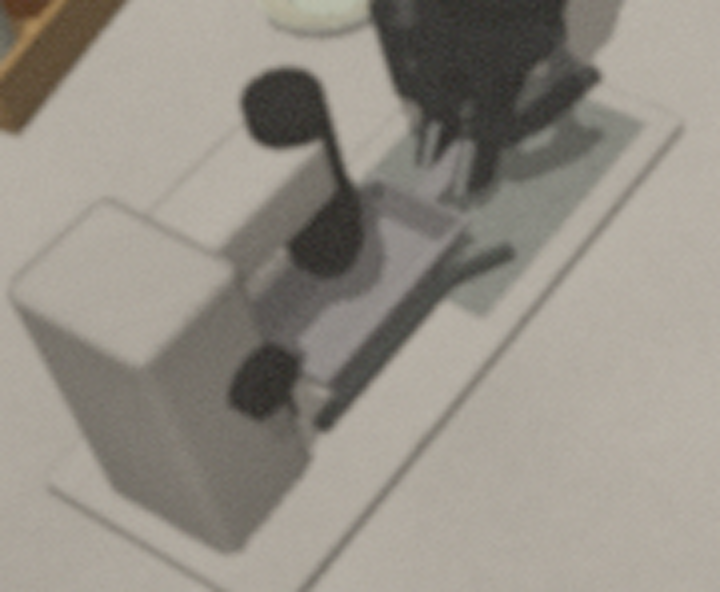

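>>> arm_command([
  {"jaw":0.95,"dx":0.9,"dy":0,"dz":0.5,"wx":0,"wy":0,"wz":0},
  {"jaw":0.95,"dx":1.8,"dy":0,"dz":0.9,"wx":0,"wy":0,"wz":0},
  {"jaw":0.95,"dx":2.7,"dy":0,"dz":1.4,"wx":0,"wy":0,"wz":0},
  {"jaw":0.95,"dx":3.5,"dy":0,"dz":1.9,"wx":0,"wy":0,"wz":0},
  {"jaw":0.95,"dx":4.4,"dy":0,"dz":2.3,"wx":0,"wy":0,"wz":0},
  {"jaw":0.95,"dx":5.3,"dy":0,"dz":2.8,"wx":0,"wy":0,"wz":0},
  {"jaw":0.95,"dx":6.2,"dy":0,"dz":3.3,"wx":0,"wy":0,"wz":0},
  {"jaw":0.95,"dx":6.2,"dy":0,"dz":3.3,"wx":0,"wy":0,"wz":0},
])

```text
time: 18.4
tool_pos: [560.4, 117.6, 188.4]
tcp_rot: [-180.0, -28.0, 78.3]
ft_force: [-0.3, -1.5, 3.7]
finger_gap: 13.3
```

>>> arm_command([
  {"jaw":0.95,"dx":0.9,"dy":0,"dz":0.5,"wx":0,"wy":0,"wz":0},
  {"jaw":0.95,"dx":1.3,"dy":0,"dz":0.7,"wx":0,"wy":0,"wz":0},
  {"jaw":0.95,"dx":1.3,"dy":0,"dz":0.7,"wx":0,"wy":0,"wz":0},
])

```text
time: 18.7
tool_pos: [560.7, 118.9, 188.4]
tcp_rot: [-180.0, -28.0, 78.2]
ft_force: [-0.3, -2.2, 2.6]
finger_gap: 13.5
```

>>> arm_command([
  {"jaw":0.95,"dx":0.9,"dy":0,"dz":0.5,"wx":0,"wy":0,"wz":0},
  {"jaw":0.95,"dx":1.8,"dy":0,"dz":0.9,"wx":0,"wy":0,"wz":0},
  {"jaw":0.95,"dx":1.8,"dy":0,"dz":0.9,"wx":0,"wy":0,"wz":0},
])

```text
time: 19.0
tool_pos: [561.0, 120.4, 188.4]
tcp_rot: [-180.0, -27.9, 78.2]
ft_force: [-3.0, -7.6, 6.0]
finger_gap: 13.3
```

```bash
python3 - <<'E'
from h import *
a=snap('wrist','w18'); s=sense(); print(s['time'],s['finger_gap'],s['tool_pos'],s['tcp_rot'],s['ft_force'])
print('grasp',s['tool_pos']+curR(s).apply([0,0,155]))
b=snap('side','s18')
im=cv2.cvtColor(np.asarray(b['pixels']),cv2.COLOR_RGB2BGR)
cv2.imwrite('pics/s18c.png',cv2.resize(im[320:440,160:270],None,fx=6.5,fy=5,interpolation=cv2.INTER_CUBIC))
E
```

```text
19.05 13.446646347303414 [561.07459623 120.35917678 188.41180473] [-179.9721972   -27.90715389   78.24797281] [-1.34483965 -7.65347259  6.36346829]
grasp [575.77691041 191.40001737  51.43720517]
```

View pics/s18c.png

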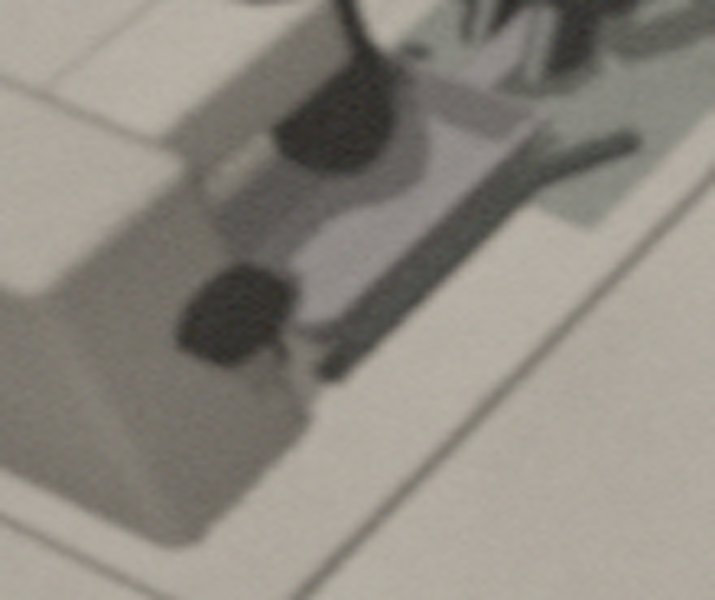

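View pics/w18.png

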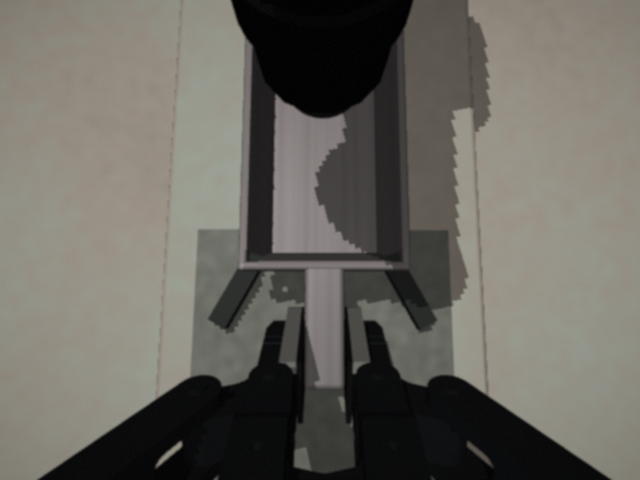

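>>> arm_command([
  {"jaw":0.95,"dx":0.7,"dy":0,"dz":0.4,"wx":0,"wy":0,"wz":0},
  {"jaw":0.95,"dx":0.9,"dy":0,"dz":0.5,"wx":0,"wy":0,"wz":0},
  {"jaw":0.95,"dx":0.9,"dy":0,"dz":0.5,"wx":0,"wy":0,"wz":0},
])

```text
time: 19.4
tool_pos: [561.2, 120.6, 188.5]
tcp_rot: [-180.0, -27.8, 78.2]
ft_force: [-6.3, -14.0, 9.3]
finger_gap: 13.3
```

>>> arm_command([
  {"jaw":0.95,"dx":-0.9,"dy":0,"dz":-0.5,"wx":0,"wy":0,"wz":0},
  {"jaw":0.85,"dx":-0.9,"dy":0,"dz":-0.5,"wx":0,"wy":0,"wz":0},
  {"jaw":0.7,"dx":-0.9,"dy":0,"dz":-0.5,"wx":0,"wy":0,"wz":0},
  {"jaw":0.55,"dx":-0.9,"dy":0,"dz":-0.5,"wx":0,"wy":0,"wz":0},
  {"jaw":0.55,"dx":-0.9,"dy":0,"dz":-0.5,"wx":0,"wy":0,"wz":0},
  {"jaw":0.55,"dx":-0.9,"dy":0,"dz":-0.5,"wx":0,"wy":0,"wz":0},
])

```text
time: 20.0
tool_pos: [560.9, 121.1, 188.1]
tcp_rot: [-179.9, -28.0, 78.2]
ft_force: [1.1, 0.2, -0.3]
finger_gap: 38.3
```

```bash
python3 - <<'E'
from h import *
a=snap('wrist','w19'); s=sense(); print(s['time'],s['finger_gap'],s['tool_pos'],s['tcp_rot'],s['ft_force'])
E
```

```text
20.05 37.95140531146966 [560.90890069 121.06868969 188.14808865] [-179.93706468  -27.96089554   78.249297  ] [-0.30394244 -0.00249871  0.24141475]
```

View pics/w19.png

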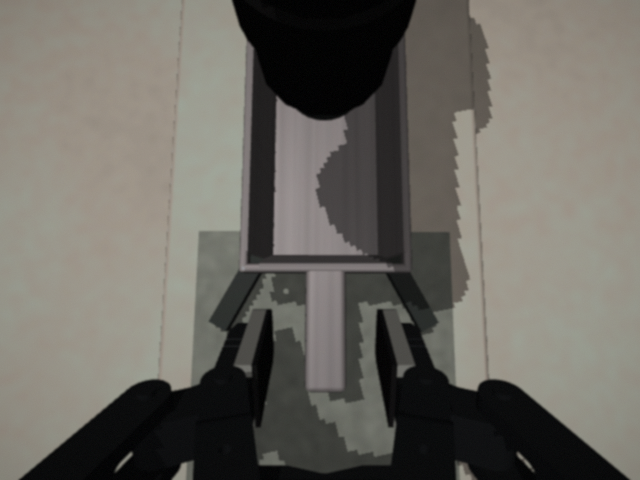

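Released, tab clear of both pads. Retreat along the tool axis.

>>> arm_command([
  {"jaw":0.55,"dx":0,"dy":0,"dz":-8,"wx":0,"wy":0,"wz":0},
  {"jaw":0.55,"dx":0,"dy":0,"dz":-25,"wx":0,"wy":0,"wz":0},
  {"jaw":0.55,"dx":0,"dy":0,"dz":-50,"wx":0,"wy":0,"wz":0},
  {"jaw":0.55,"dx":0,"dy":0,"dz":-80,"wx":0,"wy":0,"wz":0},
  {"jaw":0.55,"dx":0,"dy":0,"dz":-105,"wx":0,"wy":0,"wz":0},
  {"jaw":0.55,"dx":0,"dy":0,"dz":-120,"wx":0,"wy":0,"wz":0},
  {"jaw":0.55,"dx":0,"dy":0,"dz":-120,"wx":0,"wy":0,"wz":0},
  {"jaw":0.55,"dx":0,"dy":0,"dz":-120,"wx":0,"wy":0,"wz":0},
  {"jaw":0.55,"dx":0,"dy":0,"dz":-120,"wx":0,"wy":0,"wz":0},
])

```text
time: 20.95
tool_pos: [549.1, 66.2, 292.8]
tcp_rot: [-179.8, -27.9, 78.2]
ft_force: [-0.5, 0.5, -0.6]
finger_gap: 38.7
```

```bash
python3 - <<'E'
from h import *
a=snap('wrist','w20'); b=snap('side','s20');t=snap('top','t20'); s=sense(); print(s['time'],s['finger_gap'],s['tool_pos'],s['ft_force'])
u=np.array([.203,.979,0]);v=np.array([.979,-.203,0]);h=np.array([592.5,275.3,0])
for S,c in((a,'wrist'),(b,'side'),(t,'top')):
  for n,z in[('tray_top_tab',49.5),('home',15),('rail_mouth',15)]: print(c,n,[(round(r['score'],2),((q:=atz(S,r['pixel'],z)-h)@u).round(1),(q@v).round(1)) for r in pinpoint(c,n)][:4])
for n,px,z in[('tab end',None,53)]: pass
im=cv2.cvtColor(np.asarray(b['pixels']),cv2.COLOR_RGB2BGR)
cv2.imwrite('pics/s20c.png',cv2.resize(im[170:440,140:390],None,fx=3,fy=2.2,interpolation=cv2.INTER_CUBIC))
E
```

```text
21.1 38.562881456434965 [549.24194426  66.19393396 293.00537374] [-1.15972344 -0.45165919 -0.81299006]
wrist tray_top_tab [(0.72, np.float64(-79.1), np.float64(-0.5))]
wrist home []
wrist rail_mouth [(0.58, np.float64(-77.8), np.float64(-0.7))]
side tray_top_tab [(0.9, np.float64(-83.9), np.float64(-1.1)), (0.83, np.float64(-594.5), np.float64(-294.8)), (0.77, np.float64(-509.9), np.float64(-123.4))]
side home [(0.78, np.float64(-0.4), np.float64(1.0))]
side rail_mouth [(0.84, np.float64(-73.1), np.float64(-1.8))]
top tray_top_tab [(0.88, np.float64(-76.9), np.float64(-9.7)), (0.75, np.float64(-516.2), np.float64(-110.5)), (0.66, np.float64(-593.7), np.float64(-287.8))]
top home [(0.97, np.float64(4.1), np.float64(-1.5)), (0.16, np.float64(-117.7), np.float64(3.9))]
top rail_mouth [(0.6, np.float64(-74.7), np.float64(-2.5))]
```

View pics/w20.png

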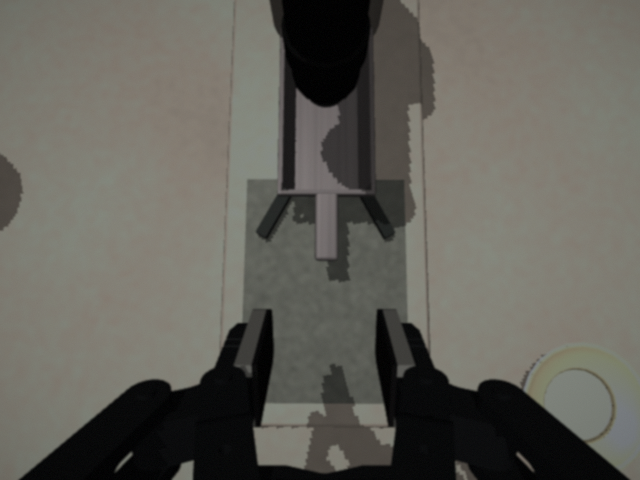

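View pics/s20c.png

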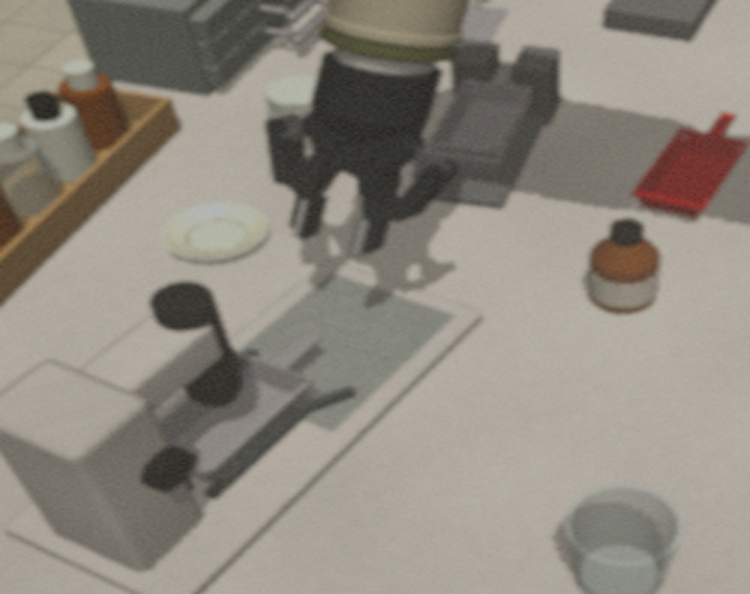

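```bash
python3 - <<'E'
from h import *
a=snapshot('wrist')
u=np.array([.203,.979,0]);v=np.array([.979,-.203,0])
P=lambda px,z:(lambda p:(round(p@u,1),round(p@v,1)))(atz(a,px,z))
for n,px,z in[('panL',(247,180),15),('panR',(406,180),15),('panBL',(240,402),15),('panBR',(411,402),15),('tabL',(316,258.5),53),('tabR',(337,258.5),53),('rimL',(278,192.5),53),('rimR',(376,192.5),53),('rL',(257,234),23),('rR',(395,235),23)]: print(n,P(px,z))
print(sense()['ft_force'],sense()['qd'].round(2))
E
```

```text
panL (np.float64(353.6), np.float64(470.6))
panR (np.float64(353.7), np.float64(582.5))
panBL (np.float64(204.3), np.float64(470.5))
panBR (np.float64(204.5), np.float64(581.4))
tabL (np.float64(293.6), np.float64(520.1))
tabR (np.float64(293.6), np.float64(532.6))
rimL (np.float64(334.0), np.float64(496.8))
rimR (np.float64(334.0), np.float64(556.5))
rL (np.float64(313.6), np.float64(479.9))
rR (np.float64(313.0), np.float64(572.4))
[-0.14771324  0.30164656 -0.16516324] [ 0.08 -0.04 -0.01 -0.04 -0.05 -0.06]
```

```bash
python3 -c "
from h import *
print(hand_in(), sense()['time'])"
```

```text
the job is handed in; nothing more can be done
the job is handed in; nothing more can be done
```

The top tray is home under the lens and released, and I handed the job in at about 21 s of the 61 s limit. I did not see a verdict.

**What I did:** I gripped the top tray by its rim and lifted it straight off the stack. I set it level on the front of the stage, about 137 mm in front of home, and let go. I then took it by the tab with the tool tilted 28° and slid it in between the rails. The push force rose from about 2 N to 15 N at the bumper. I opened the jaws and backed about 120 mm clear.

**Last checks:**
- **Tray position:** the last wrist picture, measured against the grey panel, puts the tray's centre within about 1 mm of home along the slide and about 0.2 mm across. It looks parallel to the slide direction.
- **Force reading:** it was close to zero once the jaws had opened and the arm was clear.
- **Other trays:** the last side picture shows them still nested in the holder. I judged this by eye and did not measure them to the 6 mm limit.
- **Bystanders:** nothing in the last pictures looks moved, also by eye only.

**Disagreements:**
- The tab detections from the side and top cameras were 3–4 mm off along the slide, and the top camera was also 10 mm off sideways. I relied on the wrist camera and the bumper contact, which agreed with each other.
- My first move call was refused as invalid because I had left out some row entries. The arm did not move.

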